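Blow-dry washed beakers and goggles at the nurses' station

TASK

The washed beakers and protective goggles have to be blown dry with the treadle-operated air blower. First, before loading anything, clear the nozzles: press the treadle fully down to its stop with the gripper, keep it there for a good second and let it come up; then stand every beaker upside down over a nozzle peg, rim on the rack's plate, and hang both goggles lens up over the horizontal bar, lengthwise along it. With everything loaded press the treadle to its stop again for a good second, let it up, and leave everything in place, the bottles still standing.

Things in the scene. Friction and masses are not known exactly. Their poses are not given: they have to be found in the camera images.
- beaker1: Square stainless-steel beaker, 54 x 54 mm outside, 90 mm long, walls 4 mm, open at one end, inside 46 x 46 mm and 86 mm deep. At the start it lies on one of its sides, mouth roughly to the robot's left or right. Origin at its centre; its own +x points out of the mouth (mouth rim at x = +45 mm, closed bottom at x = -45 mm). There are two or three beakers (None from the start: absent).
- beaker2: Square stainless-steel beaker, 54 x 54 mm outside, 90 mm long, walls 4 mm, open at one end, inside 46 x 46 mm and 86 mm deep. At the start it lies on one of its sides, mouth roughly to the robot's left or right. Origin at its centre; its own +x points out of the mouth (mouth rim at x = +45 mm, closed bottom at x = -45 mm). There are two or three beakers (None from the start: absent).
- beaker3: Square stainless-steel beaker, 54 x 54 mm outside, 90 mm long, walls 4 mm, open at one end, inside 46 x 46 mm and 86 mm deep. At the start it lies on one of its sides, mouth roughly to the robot's left or right. Origin at its centre; its own +x points out of the mouth (mouth rim at x = +45 mm, closed bottom at x = -45 mm). There are two or three beakers (None from the start: absent).
- goggles1: Rigid goggles lying lens up: 132 mm long (own x), 58 mm wide over the two upright side walls (own y; walls 36 mm high, 4 mm thick, 44 mm apart at the rim seal), 49 mm high at the ridge of the arched lens. Both ends open: a bar can run lengthwise under the lens. Origin: centre of the lower rim plane, z up. Hung over the bar, the origin lies about 40 mm below the bar's axis.
- goggles2: Rigid goggles lying lens up: 132 mm long (own x), 58 mm wide over the two upright side walls (own y; walls 36 mm high, 4 mm thick, 44 mm apart at the rim seal), 49 mm high at the ridge of the arched lens. Both ends open: a bar can run lengthwise under the lens. Origin: centre of the lower rim plane, z up. Hung over the bar, the origin lies about 40 mm below the bar's axis.
- peg0 (a point): Foot of one of three upright nozzle pegs of the black drying rack: on the peg's axis, at the top face of the rack's plate (15 mm above the counter). Peg 26 mm thick, 70 mm high above this point, tip tapered; pegs in a row along the point's own y, 120 mm apart. An upside-down beaker stands with its rim on the plate, its closed bottom 90 mm above this point.
- peg1 (a point): Foot of one of three upright nozzle pegs of the black drying rack: on the peg's axis, at the top face of the rack's plate (15 mm above the counter). Peg 26 mm thick, 70 mm high above this point, tip tapered; pegs in a row along the point's own y, 120 mm apart. An upside-down beaker stands with its rim on the plate, its closed bottom 90 mm above this point.
- peg2 (a point): Foot of one of three upright nozzle pegs of the black drying rack: on the peg's axis, at the top face of the rack's plate (15 mm above the counter). Peg 26 mm thick, 70 mm high above this point, tip tapered; pegs in a row along the point's own y, 120 mm apart. An upside-down beaker stands with its rim on the plate, its closed bottom 90 mm above this point.
- bar_mid (a point): Middle of the axis of the horizontal aluminium bar, 100 mm above the counter, 12 mm thick. The bar runs along the point's own y between posts whose inner faces are 166 mm to either side; z is up.
- treadle (a joint): Sprung treadle (pedal) of the air blower, in rad: 0 = up at rest (plate 0.30 rad steep), 0.30 = down on its stop (plate level). It takes about 8 to 12 N at the pad and springs back up by itself.
- treadle_pad (a point): Point to press on the ribbed rubber pad on top of the treadle plate (74 mm wide), 95 mm from the hinge; moves with the plate, about 27 mm down from rest to stop. At rest it is about 56 mm above the counter.
- treadle_hinge (a point): Centre of the treadle's hinge, 22 mm above the counter; the plate reaches from here along the point's own -x and its free end stands up.
- sanitiser: Bystander: white bottle standing beyond the rack and rail, 60 mm thick, 170 mm high, origin at its underside.
- water: Bystander: green water bottle standing beyond the rack and rail, 60 mm thick, 200 mm high, origin at its underside.

How it is judged:
On the way, in this order (a step that is already met when the one before it is completed fails the run):
1. the treadle is held down at its stop to clear the nozzles (value of joint treadle above 0.27 rad), for 0.8 s.
2. the treadle is let up again (value of joint treadle below 0.05 rad), for 0.1 s.
3. every beaker stands upside down over a peg and both goggles hang over the bar (angle between each of beaker1, beaker2, beaker3's own x axis and vertical above 2.97 rad and ((horizontal distance between beaker1 and peg0 below 0.024 m and z of beaker1 in the frame of peg0 below 0.053 m) or (horizontal distance between beaker1 and peg1 below 0.024 m and z of beaker1 in the frame of peg1 below 0.053 m) or (horizontal distance between beaker1 and peg2 below 0.024 m and z of beaker1 in the frame of peg2 below 0.053 m)) and ((horizontal distance between beaker2 and peg0 below 0.024 m and z of beaker2 in the frame of peg0 below 0.053 m) or (horizontal distance between beaker2 and peg1 below 0.024 m and z of beaker2 in the frame of peg1 below 0.053 m) or (horizontal distance between beaker2 and peg2 below 0.024 m and z of beaker2 in the frame of peg2 below 0.053 m)) and ((horizontal distance between beaker3 and peg0 below 0.024 m and z of beaker3 in the frame of peg0 below 0.053 m) or (horizontal distance between beaker3 and peg1 below 0.024 m and z of beaker3 in the frame of peg1 below 0.053 m) or (horizontal distance between beaker3 and peg2 below 0.024 m and z of beaker3 in the frame of peg2 below 0.053 m)) and angle between each of goggles1, goggles2's own z axis and vertical below 0.35 rad and angle between the x axis of each of goggles1, goggles2 and the y axis of bar_mid, either way round below 0.25 rad and x of goggles1 in the frame of bar_mid between -0.02 and 0.02 m and y of goggles1 in the frame of bar_mid between -0.11 and 0.11 m and z of goggles1 in the frame of bar_mid between -0.048 and -0.03 m and x of goggles2 in the frame of bar_mid between -0.02 and 0.02 m and y of goggles2 in the frame of bar_mid between -0.11 and 0.11 m and z of goggles2 in the frame of bar_mid between -0.048 and -0.03 m), for 0.3 s.
4. with everything loaded, the treadle is held down at its stop (all of step 3 and value of joint treadle above 0.27 rad), for 0.8 s.
At the end, for the whole second after the job is handed in: Every beaker present is upside down (within 10 degrees) over a peg with its rim on the plate (within 8 mm); both goggles hang lens up (within 20 degrees) over the bar, along it (within 14 degrees), their centres within 110 mm of its middle; the treadle is up (below 0.05 rad) and all is at rest (all of step 3 and value of joint treadle below 0.05 rad and linear speed of each of beaker1, beaker2, beaker3, goggles1, goggles2 below 0.03 m/s); the robot touches nothing.
It fails at once if a bystander bottle is knocked over (angle between any of sanitiser, water's own z axis and vertical above 0.5 rad).
Of beaker1, beaker2, beaker3 only 2 to 3 are there at a start; the rules pass over those that are not, and their reading is None.
At some moment in a run one of beaker1, beaker2, beaker3 may be knocked a few centimetres aside while the robot is not near it.
It also fails if it takes over 210 s, if anything falls off the work surface, if the arm or the gripper's body presses on something with over 40 N, if the wrist force passes 120 N, or if a joint passes its speed limit or range.

ROBOT

A 6-joint arm with a two-finger parallel gripper is mounted at the origin on the work surface. World frame = base frame: x ahead of the robot, y to its left, z up, the work surface at z = 0. Lengths are in m, angles in rad, forces in N, time in s.
With the tool pointing down it reaches from about 0.425 to 1.125 m from the base axis. Payload 14.9 kg.
Tool frame: the origin (TCP) lies midway between the tips of the shut fingers; the grasp point (between the pads) lies 19 mm behind it; z points along the fingers, y is the line along which they close (so a half turn about z gives the same grasp; the last joint's range is limited). The gripper opens to 91 mm and grips with 3 to 60 N. Pads are 32 mm wide; open, the fingers measure 118 mm over their backs; the gripper's body (76 mm by 178 mm) begins 60 mm behind the grasp point.
Start: joints at [1.085, 0.379, 1.734, -0, 1.028, -0.033], TCP at [0.306, 0.629, 0.214] pointing down, gripper open.
Joint ranges: [-2.77, 2.77], [-0.74, 2.19], [0, 2.66], [-1.06, 4.2], [0.31, 2.87], [-3.08, 3.08]. Speed limits (rad/s): [1.89, 1.89, 2.39, 3.14, 3.14, 3.14].

INTERFACE

Orientations are given as a unit quaternion [w, x, y, z].
In Python, from plant import monitor, cams, workorder gives the robot as it stands.
- The arm moves only by the tool play_rows, never from a script. Its argument "series" is a list of rows, each a list of 3 entries, a list of its own where there are three numbers: the shift along the tool's x, y, z as a fraction of full scale, then the turn, a rotation vector about the tool's x, y, z as a fraction of full scale, then the closure, from 0 (fully open) to 1 (shut). In form: [[[dx, dy, dz], [rx, ry, rz], hand], ...]. A call has 1 to 12 rows; each row shifts and turns the commanded pose from where the row before left it, along the tool's axes as they then stand; what a row does not reach is not made up. Full scale, the value 1, is 20 cm for a shift and 0.5 rad for a turn. A row lasts 1/10 s, in which the tool goes at most 50 mm and 8.59 degrees, less where a joint would pass 70% of its speed; a pose out of reach is approached as far as the arm can. A call with a number of a shift or a turn outside -1 to 1 is refused whole. A call with a gripper value outside its range is refused whole. The fingers move at their own pace and stop on an object; "squeeze" is the grip in N (left out, the last holds). Time passes only in rows, so rows that do not move let the fingers close. It gives the time, the measured TCP pose, the force, the opening and the grip force at its end, in the units of the state.
- monitor.get_obs(): the state, without advancing time (a new reading comes with each control period).
- cams.grab_frame(name): name is "scene" or "top"; returns a dict with "color" (384x512x3 uint8, red, green, blue), "range_z" (384x512 float32, m along the optical axis (not along the pixel's ray), 0 where there is no reading), "fov_y" (degrees; the focal length in pixels is half the picture's height over the tangent of half this angle, whatever the lens; pixels are square), "cx", "cy" (the principal point, pixels), "rvec" (rotation vector, rad) and "tvec" (3), from world to camera coordinates, as OpenCV has them. Camera axes: x right, y down, z forward; pixel columns grow to the right and rows downward; lengths in m; the calibration is good to about 2 mm. A picture is of the moment at which its call begins.
- workorder.job_done(): hands the job in; it is judged then, once.
The state is a dict: "clock": time; "joints": joint angles; "joint_velocities": joint speeds; "joint_efforts": joint torques, N m; "tool_pos": TCP position; "tool_rot": TCP orientation; "force": force on the tool from outside, world axes, zero at the start; "wrist_torque": the same for the moment, N m; "finger_gap": finger opening in m; "grasp_force": force on a finger pad.
Only numpy, scipy, OpenCV 4.12 (cv2) and the standard library are available. Lean on these libraries where they do the work, as an engineer would, in place of code of your own. Each camera call takes 0.05 s, during which the arm holds its last target. There are 200 camera calls.

## Working session

There is one attempt and no reset: what is moved stays moved. The work goes in short steps, Python scripts to look and compute and a tool call to move; the robot and the scene stay as the last step left them, time stands still between calls to the robot, and variables do not carry over. Pictures are saved under pics/ and viewed, at most 14 in all, crops included, and the job is handed in when it is done.

Besides the shell and the picture viewer there is one more tool, called after "Request:" by a JSON object that holds its "op" and its "data". play_rows: Moves the arm, as the interface text tells. Shift numbers are shares of 20 cm and turn numbers shares of 0.5 rad, none past 1 either way. Its arguments: {"type":"object","properties":{"series":{"type":"array"},"squeeze":{"type":"number"}},"required":["series"]}

```bash
ls; mkdir -p pics; cat > h.py <<'E'
import numpy as np, cv2
from scipy.spatial.transform import Rotation as R
from plant import monitor, cams, workorder
def grab(n):
    f=cams.grab_frame(n); h=f["color"].shape[0]; fl=h/2/np.tan(np.radians(f["fov_y"])/2)
    Rm=cv2.Rodrigues(np.array(f["rvec"],float))[0]; t=np.array(f["tvec"],float).ravel()
    v,u=np.mgrid[:h,:f["color"].shape[1]]; z=f["range_z"]
    P=np.stack([(u-f["cx"])/fl*z,(v-f["cy"])/fl*z,z],-1)
    W=(P-t)@Rm; W[z==0]=np.nan
    return f["color"],W
def save(c,n): cv2.imwrite("pics/"+n,c[:,:,::-1])
E
python3 - <<'E'
from h import *
for n in("scene","top"):
    c,W=grab(n); save(c,n+"0.png"); np.save(n+"W.npy",W); np.save(n+"C.npy",c)
    print(n,np.nanmin(W,(0,1)),np.nanmax(W,(0,1)))
s=monitor.get_obs();print(s)
E
```

```text
pics
scene [-1.57661049 -0.80931889 -0.77470668] [1.55252407 2.05650679 0.42756888]
top [-0.07013263 -1.34149319 -0.78283385] [1.56001389 1.35671514 0.81860292]
{'clock': 0.1, 'joints': array([ 1.08472654e+00,  3.79351826e-01,  1.73467798e+00, -2.01554982e-06,
        1.02851090e+00, -3.32958215e-02]), 'joint_velocities': array([ 0.00030187, -0.00287775, -0.00222779,  0.00145737, -0.00055189,
        0.00114608]), 'joint_efforts': array([-3.01512817e-03, -7.65029097e+01, -4.35293770e+01,  6.51985849e-02,
        3.98382847e-02,  2.72111430e-05]), 'tool_pos': array([0.30607105, 0.62917112, 0.21337885]), 'tool_rot': array([-1.20883621e-04,  2.24457637e-01,  9.74483732e-01, -4.58354481e-04]), 'force': array([ 0.00903211,  0.51153087, -0.14466682]), 'wrist_torque': array([ 0.07945464,  0.00250424, -0.01040918]), 'grasp_force': 0.0, 'finger_gap': 0.09149423264777297}
```

View pics/scene0.png

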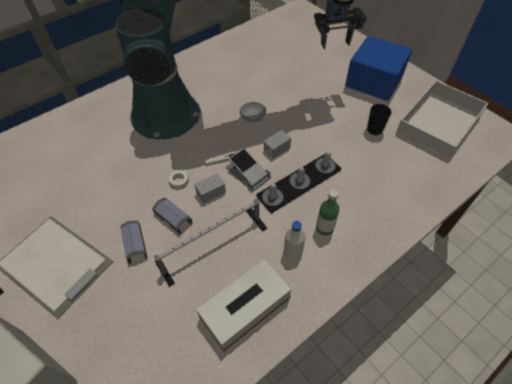

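View pics/top0.png

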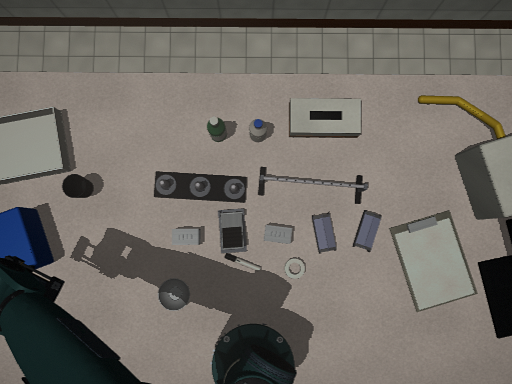

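The scene shows two beakers (top view at about (186,235) and (279,233)), the treadle at (232,230), and the goggles at (324,232) and (367,230). The pegs are at (166,184), (201,186) and (235,188), the bar runs from (262,180) to (362,186), and the bottles are at (216,128) and (258,130). Next I'll measure these.

```bash
cat > m.py <<'E'
from h import *
W=np.load("topW.npy")
def reg(u0,v0,u1,v1,zl,zh,lab,W=W):
    P=W[v0:v1,u0:u1].reshape(-1,3); P=P[(P[:,2]>zl)&(P[:,2]<zh)]
    (c,s,a)=cv2.minAreaRect((P[:,:2]*1000).astype(np.float32))
    print(lab,len(P),"ctr",np.round(c,1),"size",np.round(s,1),"ang",round(a,1),"med",np.round(np.median(P,0),4),"zmax",P[:,2].max().round(4))
    return P
if __name__=="__main__":
    reg(165,220,207,250,.03,.08,"bA"); reg(260,220,298,248,.03,.08,"bB")
    reg(310,205,342,256,.02,.08,"g1"); reg(350,205,388,256,.02,.08,"g2")
    reg(216,205,248,256,.012,.09,"treadle")
    for u in(166,201,235): reg(u-14,172,u+14,202,.075,.1,"peg%d"%u)
    reg(150,168,250,205,.008,.022,"plate")
    reg(270,170,352,195,.09,.115,"bar"); reg(256,160,268,200,.06,.2,"post1"); reg(352,170,370,208,.06,.2,"post2")
    reg(205,115,228,142,.05,.3,"water"); reg(248,115,268,142,.05,.3,"san")
    print("table",np.median(W[300:330,330:380,2]))
    for v in range(206,256,3): print(v,np.round(W[v,232],3))
E
python3 m.py; python3 - <<'E'
from h import *
c=np.load("topC.npy")[165:260,150:390]; save(cv2.resize(c,None,fx=3.3,fy=3.3,interpolation=2),"crop.png")
E
```

```text
bA 432 ctr [434.4 233.2] size [51.1 90. ] ang 0.6 med [0.4345 0.2329 0.0535] zmax 0.0653
bB 426 ctr [446.1 -80.6] size [90.  53.6] ang 83.5 med [ 0.4459 -0.0811  0.0538] zmax 0.0645
g1 653 ctr [ 452.5 -239.9] size [131.8  59.8] ang 11.4 med [ 0.4512 -0.2374  0.0434] zmax 0.0605
g2 667 ctr [ 461.2 -388.6] size [ 60.7 131.5] ang 72.2 med [ 0.4623 -0.3851  0.043 ] zmax 0.0635
treadle 938 ctr [453.4  74.7] size [160.6  90.1] ang 5.4 med [0.4579 0.0757 0.0424] zmax 0.0705
peg166 30 ctr [612.6 311. ] size [20.  20.6] ang 4.0 med [0.6148 0.3093 0.0835] zmax 0.0932
peg201 34 ctr [609.5 190.6] size [21.5 21.3] ang 54.5 med [0.6084 0.1893 0.0827] zmax 0.0921
peg235 32 ctr [601.5  70.2] size [20.2 17. ] ang 1.0 med [0.601  0.0715 0.0819] zmax 0.0927
plate 2036 ctr [611.2 191.5] size [126.4 344.8] ang 0.5 med [0.6072 0.1899 0.0152] zmax 0.022
bar 296 ctr [ 619.8 -184.9] size [268.3  12.8] ang 85.5 med [ 0.6187 -0.1854  0.1044] zmax 0.1128
post1 43 ctr [630.7 -29.9] size [17.5 23.4] ang 0.3 med [ 0.6304 -0.0281  0.1059] zmax 0.1132
post2 79 ctr [ 604.6 -347. ] size [19.  50.4] ang 1.2 med [ 0.6057 -0.3555  0.1047] zmax 0.1153
water 341 ctr [794.9 128.7] size [51.3 59.7] ang 17.4 med [0.789  0.1255 0.1343] zmax 0.2062
san 299 ctr [797.  -10.5] size [57.1 58.7] ang 37.6 med [ 0.7888 -0.0098  0.1169] zmax 0.1813
table nan
206 [ 0.543  0.078 -0.003]
209 [0.531 0.077 0.013]
212 [0.52  0.076 0.032]
215 [0.51  0.076 0.031]
218 [0.499 0.076 0.035]
221 [0.489 0.076 0.038]
224 [0.479 0.076 0.036]
227 [0.468 0.075 0.04 ]
230 [0.458 0.075 0.045]
233 [0.448 0.075 0.048]
236 [0.438 0.074 0.061]
239 [0.428 0.074 0.053]
242 [0.418 0.074 0.059]
245 [0.408 0.074 0.057]
248 [0.398 0.073 0.059]
251 [0.386 0.076 0.012]
254 [0.375 0.076 0.002]
```

View pics/crop.png

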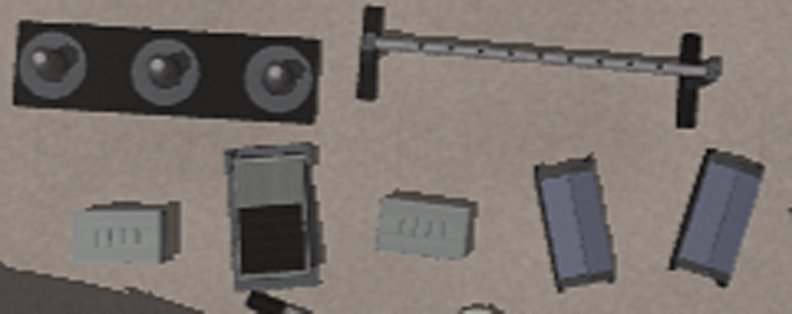

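```bash
python3 - <<'E'
from h import *
c=np.load("sceneC.npy"); a=cv2.resize(c[120:170,250:310],None,fx=6,fy=6,interpolation=2); b=cv2.resize(c[165:215,180:240],None,fx=6,fy=6,interpolation=2)
save(np.hstack([a,b]),"sc1.png")
E
```

```text
(no output)
```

View pics/sc1.png

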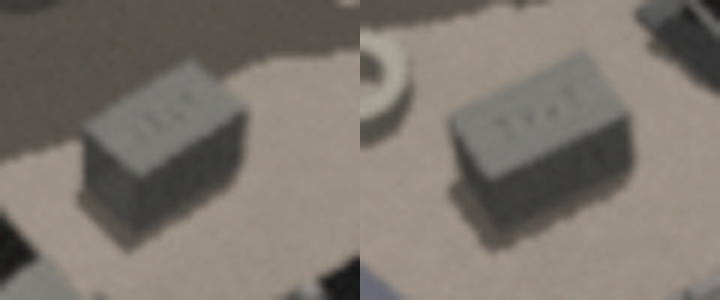

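```bash
python3 - <<'E'
from h import *
W=np.load("sceneW.npy")
for n,u0,v0,u1,v1 in(("A",250,120,310,170),("B",180,165,240,215)):
    P=W[v0:v1,u0:u1]
    q=P.reshape(-1,3);q=q[(q[:,2]>.012)&(q[:,2]<.045)]
    print(n,np.round(np.percentile(q,[1,10,50,90,99],axis=0),3))
    uu={"A":range(262,292,2),"B":range(194,228,2)}[n]; v={"A":152,"B":197}[n]
    for u in uu: print(u,v,np.round(W[v,u],3), np.round(W[v-3,u],3))
T=np.load("topW.npy")
for u in range(160,212,2): print(u,np.round(T[235,u],3))
for u in range(258,302,2): print(u,np.round(T[233,u],3))
E
```

```text
A [[0.28  0.078 0.013]
 [0.413 0.093 0.014]
 [0.464 0.209 0.032]
 [0.527 0.261 0.042]
 [0.587 0.274 0.045]]
262 152 [0.413 0.179 0.001] [ 0.4    0.19  -0.001]
264 152 [ 0.417  0.186 -0.001] [0.412 0.19  0.009]
266 152 [0.426 0.189 0.005] [0.414 0.199 0.005]
268 152 [0.428 0.197 0.002] [0.419 0.204 0.006]
270 152 [0.435 0.201 0.005] [0.422 0.211 0.003]
272 152 [0.439 0.207 0.004] [0.462 0.187 0.055]
274 152 [0.463 0.196 0.033] [0.463 0.195 0.05 ]
276 152 [0.463 0.205 0.027] [0.461 0.207 0.04 ]
278 152 [0.465 0.214 0.022] [0.468 0.211 0.043]
280 152 [0.464 0.225 0.013] [0.466 0.222 0.034]
282 152 [0.462 0.237 0.003] [0.465 0.234 0.024]
284 152 [ 0.465  0.245 -0.   ] [0.463 0.246 0.014]
286 152 [0.471 0.249 0.002] [0.461 0.258 0.005]
288 152 [ 0.473  0.258 -0.002] [ 0.462  0.268 -0.002]
290 152 [ 0.479  0.263 -0.   ] [ 0.468  0.273 -0.   ]
B [[ 0.314 -0.216  0.012]
 [ 0.34  -0.145  0.014]
 [ 0.469 -0.111  0.023]
 [ 0.478 -0.043  0.041]
 [ 0.487  0.049  0.045]]
194 197 [ 0.423 -0.136 -0.002] [ 0.412 -0.129 -0.002]
196 197 [ 0.429 -0.131  0.   ] [ 0.416 -0.123 -0.003]
198 197 [ 0.434 -0.1
[... 1322 characters left out ...]
   ]
204 [ 0.44   0.175 -0.005]
206 [0.44  0.167 0.004]
208 [0.44  0.161 0.001]
210 [ 0.44   0.154 -0.004]
258 [ 0.449 -0.014  0.006]
260 [ 0.449 -0.021 -0.003]
262 [ 0.449 -0.028 -0.007]
264 [ 0.449 -0.035  0.002]
266 [ 0.449 -0.041  0.053]
268 [ 0.449 -0.047  0.051]
270 [ 0.449 -0.054  0.058]
272 [ 0.449 -0.061  0.057]
274 [ 0.449 -0.068  0.05 ]
276 [ 0.449 -0.074  0.058]
278 [ 0.449 -0.081  0.05 ]
280 [ 0.449 -0.088  0.056]
282 [ 0.449 -0.095  0.053]
284 [ 0.45  -0.102  0.051]
286 [ 0.45  -0.108  0.053]
288 [ 0.45  -0.115  0.052]
290 [ 0.45  -0.122  0.054]
292 [ 0.45  -0.133 -0.001]
294 [ 0.45  -0.14  -0.008]
296 [ 0.45  -0.146  0.004]
298 [ 0.45  -0.154 -0.002]
300 [ 0.45  -0.161 -0.001]
```

```bash
cat >> h.py <<'E'
def rot(q): return R.from_quat(np.roll(q,-1))
def frame(closeang,tilt=0.,taxis=None):
    """tool R: closing axis (tool y) at world angle closeang deg, tool down, then world rotation tilt deg about taxis"""
    a=np.radians(closeang); y=np.array([np.cos(a),np.sin(a),0]); z=np.array([0,0,-1.]); x=np.cross(y,z)
    r=R.from_matrix(np.stack([x,y,z],1))
    return R.from_rotvec(np.radians(tilt)*np.array(taxis))*r if tilt else r
def plan(pos=None,rt=None,gp=False):
    """rotation first (about TCP, or the grasp point if gp), then shift; in full-scale units, totals in tool axes"""
    s=monitor.get_obs(); p=np.array(s["tool_pos"]); r=rot(s["tool_rot"]); rn=r if rt is None else rt
    rv=(r.inv()*rn).as_rotvec()/.5; print("turn",np.round(rv,3),"rows>=",np.ceil(np.abs(rv).max()/.28))
    if pos is not None:
        t=np.array(pos,float)
        if gp: t=t+rn.apply([0,0,.019])
        d=rn.inv().apply(t-p)/.2; print("shift after",np.round(d,3),"in mm",np.round(d*200),"rows>=",np.ceil(np.linalg.norm(d)/.22))
        print("shift before",np.round(r.inv().apply(t-p)/.2,3))
def st():
    s=monitor.get_obs(); r=rot(s["tool_rot"])
    print("t",round(s["clock"],1),"p",np.round(s["tool_pos"],4),"q",np.round(s["joints"],3),"F",np.round(s["force"],1),"gap",round(s["finger_gap"],4),"gf",round(s["grasp_force"],1),"\n y",np.round(r.as_matrix()[:,1],3),"z",np.round(r.as_matrix()[:,2],3))
    open("log.txt","a").write(repr((list(map(float,s["joints"])),list(map(float,s["tool_pos"])),list(map(float,s["tool_rot"]))))+"\n")
E
python3 - <<'E'
from h import *
st(); plan([.442,.0745,.12],frame(0))
# mouth check: points inside
W=np.load("sceneW.npy").reshape(-1,3)
for n,c,th,sg in(("A",(.4344,.2332),90.6,-1),("B",(.4461,-.0806),83.5,-1)):
    a=np.radians(th); ax=np.array([np.cos(a),np.sin(a)]); pe=np.array([-ax[1],ax[0]])
    d=W[:,:2]-c; l=d@ax; w=d@pe
    for lo in range(-50,50,10):
        m=(l>lo/1e3)&(l<(lo+10)/1e3)&(abs(w)<.021)&(W[:,2]>-.02)&(W[:,2]<.045); print(n,lo,m.sum(),np.round(W[m,2].mean(),3) if m.any() else "")
T=np.load("topW.npy").reshape(-1,3)
m=(T[:,1]>-.33)&(T[:,1]<-.05)&(T[:,0]>.58)&(T[:,0]<.66)&(T[:,2]>.092)&(T[:,2]<.12)
print("bar x=a*y+b",np.polyfit(T[m,1],T[m,0],1))
m=(T[:,2]>.02)&(T[:,2]<.12)&(T[:,0]>.54)&(T[:,0]<.69)
for lo,hi in((-.06,-.005),(-.40,-.33)):
    k=m&(T[:,1]>lo)&(T[:,1]<hi)&(abs(T[:,0]-.619-.0787*(T[:,1]+.185))>.012); print("post",np.round(T[k].mean(0),4),np.round(np.percentile(T[k],[2,98],axis=0),3))
m=(T[:,2]>.008)&(T[:,2]<.022)&(T[:,0]>.54)&(T[:,0]<.67)&(T[:,1]>.0)&(T[:,1]<.38)
print("plate",np.round(np.percentile(T[m],[1,50,99],axis=0),3))
E
```

```text
t 0.1 p [0.3061 0.6292 0.2134] q [ 1.085  0.379  1.735 -0.     1.029 -0.033] F [ 0.   0.5 -0.1] gap 0.0915 gf 0.0 
 y [ 0.437  0.899 -0.001] z [-0.    -0.001 -1.   ]
turn [-2.000e-03  1.000e-03  2.236e+00] rows>= 8.0
shift after [-2.773  0.68   0.467] in mm [-555.  136.   93.] rows>= 14.0
shift before [-1.824 -2.196  0.469]
A -50 37 0.005
A -40 24 0.009
A -30 15 0.005
A -20 2 0.002
A -10 0 
A 0 0 
A 10 0 
A 20 0 
A 30 0 
A 40 0 
B -50 44 0.014
B -40 0 
B -30 0 
B -20 0 
B -10 0 
B 0 0 
B 10 0 
B 20 0 
B 30 0 
B 40 0 
bar x=a*y+b [0.07886744 0.63384047]
post [ 0.6348 -0.0243  0.0209] [[ 0.603 -0.032  0.02 ]
 [ 0.667 -0.016  0.022]]
post [ 0.5882 -0.3595  0.0211] [[ 0.567 -0.366  0.02 ]
 [ 0.628 -0.353  0.023]]
plate [[0.559 0.033 0.008]
 [0.607 0.19  0.015]
 [0.658 0.348 0.022]]
```

Request:
{"op": "play_rows", "data": {"series": [[[0,0,0],[0,0,0.28],1],[[0,0,0],[0,0,0.28],1],[[0,0,0],[0,0,0.28],1],[[0,0,0],[0,0,0.28],1],[[0,0,0],[0,0,0.28],1],[[0,0,0],[0,0,0.28],1],[[0,0,0],[0,0,0.28],1],[[0,0,0],[0,0,0.28],1]], "squeeze": 20}}

```text
clock: 0.9
tool_pos: [0.3061, 0.6293, 0.2136]
tool_rot: [0.0, 0.71, 0.704, -0.0]
force: [-0.2, -0.0, -0.9]
finger_gap: 0.0301
grasp_force: 0.0
```

Request:
{"op": "play_rows", "data": {"series": [[[-0.2,0.05,0],[0,0,0],1],[[-0.2,0.05,0],[0,0,0],1],[[-0.2,0.05,0],[0,0,0],1],[[-0.2,0.05,0],[0,0,0],1],[[-0.2,0.05,0],[0,0,0],1],[[-0.2,0.05,0],[0,0,0],1],[[-0.2,0.05,0],[0,0,0],1],[[-0.2,0.05,0],[0,0,0],1],[[-0.2,0.05,0],[0,0,0],1],[[-0.2,0.05,0],[0,0,0],1],[[-0.2,0.05,0],[0,0,0],1],[[-0.2,0.05,0],[0,0,0],1]]}}

```text
clock: 2.1
tool_pos: [0.4252, 0.1476, 0.2139]
tool_rot: [0.0, 0.708, 0.706, 0.0]
force: [0.5, 0.0, 0.0]
finger_gap: 0.0005
grasp_force: 0.0
```

```bash
python3 -c "
from h import *
st(); plan([.442,.0745,.075],frame(0))"
```

```text
t 2.1 p [0.4252 0.1476 0.2139] q [ 0.282 -0.031  2.224 -0.     0.948  0.284] F [0.5 0.  0. ] gap 0.0005 gf 0.0 
 y [ 1.    -0.002  0.   ] z [ 0. -0. -1.]
turn [ 0.     0.    -0.004] rows>= 1.0
shift after [-0.365  0.084  0.695] in mm [-73.  17. 139.] rows>= 4.0
shift before [-0.365  0.085  0.695]
```

Request:
{"op": "play_rows", "data": {"series": [[[-0.1825,0.042,0.1],[0,0,0],1],[[-0.1825,0.042,0.1],[0,0,0],1],[[0,0,0.2],[0,0,0],1],[[0,0,0.2],[0,0,0],1],[[0,0,0.1],[0,0,0],1],[[0,0,0],[0,0,0],1]]}}

```text
clock: 2.7
tool_pos: [0.4399, 0.0758, 0.0716]
tool_rot: [-0.002, 0.708, 0.706, -0.002]
force: [-0.5, 0.1, 0.6]
finger_gap: 0.0004
grasp_force: 0.0
```

Request:
{"op": "play_rows", "data": {"series": [[[0,0,0.05],[0,0,0],1],[[0,0,0.05],[0,0,0],1],[[0,0,0.05],[0,0,0],1],[[0,0,0.05],[0,0,0],1],[[0,0,0],[0,0,0],1],[[0,0,0],[0,0,0],1]]}}

```text
clock: 3.3
tool_pos: [0.442, 0.0763, 0.034]
tool_rot: [-0.0, 0.708, 0.706, -0.0]
force: [-3.7, 0.2, 9.2]
finger_gap: 0.0004
grasp_force: 4.7
```

```bash
python3 -c "
from h import *
st()"
```

```text
t 3.3 p [0.442  0.0763 0.034 ] q [0.119 0.317 2.282 0.    0.542 0.121] F [-3.7  0.2  9.2] gap 0.0004 gf 4.7 
 y [ 1.    -0.002 -0.   ] z [-0.  0. -1.]
```

Request:
{"op": "play_rows", "data": {"series": [[[0,0,0.015],[0,0,0],1],[[0,0,0.015],[0,0,0],1],[[0,0,0],[0,0,0],1],[[0,0,0],[0,0,0],1]]}}

```text
clock: 3.7
tool_pos: [0.4415, 0.0763, 0.0282]
tool_rot: [-0.0, 0.708, 0.706, -0.0]
force: [-6.4, 0.2, 11.7]
finger_gap: 0.0007
grasp_force: 6.0
```

Request:
{"op": "play_rows", "data": {"series": [[[0,0,0.01],[0,0,0],1],[[0,0,0],[0,0,0],1],[[0,0,0],[0,0,0],1]]}}

```text
clock: 4.0
tool_pos: [0.4416, 0.0763, 0.0275]
tool_rot: [-0.001, 0.708, 0.706, -0.001]
force: [-20.8, -2.5, 58.0]
finger_gap: 0.0003
grasp_force: 29.0
```

Request:
{"op": "play_rows", "data": {"series": [[[0,0,-0.002],[0,0,0],1],[[0,0,0],[0,0,0],1],[[0,0,0],[0,0,0],1],[[0,0,0],[0,0,0],1],[[0,0,0],[0,0,0],1],[[0,0,0],[0,0,0],1],[[0,0,0],[0,0,0],1],[[0,0,0],[0,0,0],1],[[0,0,0],[0,0,0],1],[[0,0,0],[0,0,0],1],[[0,0,0],[0,0,0],1],[[0,0,0],[0,0,0],1]]}}

```text
clock: 5.2
tool_pos: [0.4415, 0.0763, 0.0276]
tool_rot: [-0.0, 0.708, 0.706, -0.001]
force: [-18.5, -2.7, 48.9]
finger_gap: 0.0004
grasp_force: 24.3
```

Request:
{"op": "play_rows", "data": {"series": [[[0,0,-0.1],[0,0,0],1],[[0,0,-0.1],[0,0,0],1],[[0,0,-0.2],[0,0,0],1],[[0,0,-0.2],[0,0,0],1],[[0,0,-0.2],[0,0,0],0],[[0,0,-0.2],[0,0,0],0]]}}

```text
clock: 5.8
tool_pos: [0.4419, 0.0763, 0.2283]
tool_rot: [0.0, 0.708, 0.706, 0.001]
force: [0.4, -0.1, -0.4]
finger_gap: 0.0135
grasp_force: 0.0
```

```bash
python3 - <<'E'
from h import *
import m
st()
c,W=grab("top")
m.reg(165,215,207,255,.03,.08,"bA",W); m.reg(260,215,298,253,.03,.08,"bB",W); m.reg(300,200,345,260,.02,.08,"g1",W); m.reg(346,200,395,260,.02,.08,"g2",W)
from ast import literal_eval
# kinematics fit
D=[literal_eval(l) for l in open("log.txt")]
from scipy.optimize import least_squares
def res(x):
    a1,d1,L2,L3,d6=x;o=[]
    for q,p,_ in D:
        r=a1+L2*np.sin(q[1])+L3*np.sin(q[1]+q[2])+d6*np.sin(q[1]+q[2]+q[4]); z=d1+L2*np.cos(q[1])+L3*np.cos(q[1]+q[2])+d6*np.cos(q[1]+q[2]+q[4])
        o+=[r-np.hypot(p[0],p[1]),z-p[2]]
    return np.array(o)
f=least_squares(res,[.05,.4,.45,.45,.3]); print(f.x,np.abs(f.fun).max())
E
```

```text
t 5.8 p [0.4419 0.0763 0.2283] q [ 0.119 -0.056  2.218 -0.     0.978  0.121] F [ 0.4 -0.1 -0.4] gap 0.0135 gf 0.0 
 y [ 1.    -0.002  0.001] z [ 0.001  0.    -1.   ]
bA 376 ctr [434.4 236.6] size [50.7 82.3] ang 0.6 med [0.433  0.2383 0.0541] zmax 0.066
bB 426 ctr [446.1 -80.5] size [89.8 53.6] ang 83.6 med [ 0.4459 -0.081   0.0537] zmax 0.0632
g1 653 ctr [ 452.4 -239.8] size [132.  60.] ang 11.2 med [ 0.4511 -0.2373  0.0435] zmax 0.0588
g2 668 ctr [ 477.3 -389.5] size [ 83.7 170.6] ang 84.6 med [ 0.4623 -0.3855  0.0429] zmax 0.0578
[-0.01638351 -4.71606854  0.52135413  0.59792726 -4.75899384] 0.007909776192882675
```

```bash
python3 - <<'E'
from h import *
a=np.radians(.6); F=frame(.6,-45,[np.cos(a),np.sin(a),0]); t=F.apply([0,0,1]); print(t)
g=np.array([.4343,.2432,.033])
plan(g-t*.1,F,True); plan(g,F,True)
E
```

```text
[ 0.00740467 -0.70706801 -0.70710678]
turn [ 0.006 -1.573 -0.03 ] rows>= 6.0
shift after [ 1.301 -0.044 -0.282] in mm [260.  -9. -56.] rows>= 7.0
shift before [ 1.118 -0.064  0.721]
turn [ 0.006 -1.573 -0.03 ] rows>= 6.0
shift after [ 1.301 -0.044  0.218] in mm [260.  -9.  44.] rows>= 6.0
shift before [ 0.764 -0.063  1.074]
```

Request:
{"op": "play_rows", "data": {"series": [[[0,0,0],[0,-0.262,-0.005],0],[[0,0,0],[0,-0.262,-0.005],0],[[0,0,0],[0,-0.262,-0.005],0],[[0,0,0],[0,-0.262,-0.005],0],[[0,0,0],[0,-0.262,-0.005],0],[[0,0,0],[0,-0.262,-0.005],0],[[0,0,0],[0,0,0],0]]}}

```text
clock: 6.55
tool_pos: [0.4415, 0.0773, 0.2247]
tool_rot: [0.271, 0.647, 0.659, -0.273]
force: [0.3, -0.2, -0.1]
finger_gap: 0.0737
grasp_force: 0.0
```

Request:
{"op": "play_rows", "data": {"series": [[[0.186,-0.006,-0.04],[0,0,0],0],[[0.186,-0.006,-0.04],[0,0,0],0],[[0.186,-0.006,-0.04],[0,0,0],0],[[0.186,-0.006,-0.04],[0,0,0],0],[[0.186,-0.006,-0.04],[0,0,0],0],[[0.186,-0.006,-0.04],[0,0,0],0],[[0.186,-0.006,-0.04],[0,0,0],0],[[0,0,0],[0,0,0],0]]}}

```text
clock: 7.35
tool_pos: [0.4301, 0.3022, 0.0798]
tool_rot: [0.269, 0.649, 0.659, -0.27]
force: [-1.0, -1.1, 0.5]
finger_gap: 0.0914
grasp_force: 0.0
```

```bash
python3 - <<'E'
from h import *
import m
st()
a=np.radians(.6); F=frame(.6,-45,[np.cos(a),np.sin(a),0])
g=np.array([.4343,.2432,.033]); plan(g,F,True)
c,W=grab("scene"); save(cv2.resize(c[60:240,150:390],None,fx=3,fy=3),"s2.png")
E
```

```text
t 7.3 p [0.4301 0.3022 0.0798] q [ 0.817  0.603  1.874 -0.523  1.325  1.108] F [-1.  -1.1  0.5] gap 0.0914 gf 0.0 
 y [ 1.     0.013 -0.007] z [ 0.004 -0.705 -0.709]
turn [-0.007 -0.007  0.014] rows>= 1.0
shift after [-0.043  0.018  0.469] in mm [-9.  4. 94.] rows>= 3.0
shift before [-0.045  0.02   0.469]
```

View pics/s2.png

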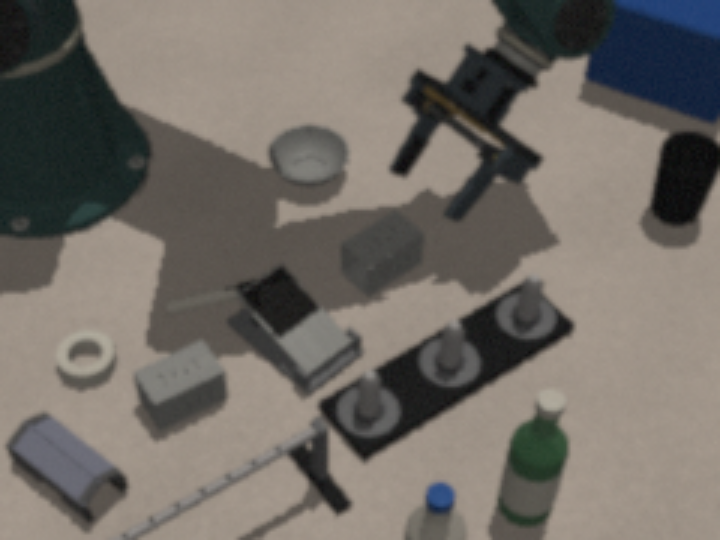

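The view shows the tilted gripper lined up behind beaker A (crop (382,252)), with a finger on each side of it. I'll advance and grip.

Request:
{"op": "play_rows", "data": {"series": [[[-0.015,0.006,0.156],[0,0,0],0],[[-0.015,0.006,0.156],[0,0,0],0],[[-0.015,0.006,0.156],[0,0,0],0],[[0,0,0],[0,0,0],0],[[0,0,0],[0,0,0],1],[[0,0,0],[0,0,0],1],[[0,0,0],[0,0,0],1],[[0,0,0],[0,0,0],1],[[0,0,0],[0,0,0],1],[[0,0,0],[0,0,0],1]], "squeeze": 30}}

```text
clock: 8.4
tool_pos: [0.4344, 0.2276, 0.0222]
tool_rot: [0.271, 0.649, 0.658, -0.271]
force: [-1.2, 3.1, 6.2]
finger_gap: 0.054
grasp_force: 30.0
```

```bash
python3 - <<'E'
from h import *
st()
E
```

```text
t 8.4 p [0.4344 0.2276 0.0222] q [ 0.729  0.653  1.964 -0.611  1.183  1.145] F [-1.2  3.1  6.2] gap 0.054 gf 30.0 
 y [ 1.     0.012 -0.005] z [ 0.005 -0.707 -0.707]
```

```bash
python3 - <<'E'
from h import *
plan([.434,.241,.2],None,True); plan([.6127,.3024,.23],None,True)
E
```

```text
turn [0. 0. 0.] rows>= 0.0
shift after [-0.581 -0.006 -0.581] in mm [-116.   -1. -116.] rows>= 4.0
shift before [-0.581 -0.006 -0.581]
turn [0. 0. 0.] rows>= 0.0
shift after [-0.481  0.89  -0.9  ] in mm [ -96.  178. -180.] rows>= 7.0
shift before [-0.481  0.89  -0.9  ]
```

Request:
{"op": "play_rows", "data": {"series": [[[-0.145,0,-0.145],[0,0,0],1],[[-0.145,0,-0.145],[0,0,0],1],[[-0.145,0,-0.145],[0,0,0],1],[[-0.145,0,-0.145],[0,0,0],1],[[0.02,0.178,-0.064],[0,0,0],1],[[0.02,0.178,-0.064],[0,0,0],1],[[0.02,0.178,-0.064],[0,0,0],1],[[0.02,0.178,-0.064],[0,0,0],1],[[0.02,0.178,-0.064],[0,0,0],1],[[0,0,0],[0,0,0],1]]}}

```text
clock: 9.4
tool_pos: [0.616, 0.2898, 0.2164]
tool_rot: [0.271, 0.649, 0.657, -0.27]
force: [-0.3, -0.5, -0.8]
finger_gap: 0.0543
grasp_force: 30.0
```

Request:
{"op": "play_rows", "data": {"series": [[[0,0,0],[0,0.262,0],1],[[0,0,0],[0,0.262,0],1],[[0,0,0],[0,0.262,0],1],[[0,0,0],[0,0.262,0],1],[[0,0,0],[0,0.262,0],1],[[0,0,0],[0,0.262,0],1],[[0,0,0],[0,0.262,0],1],[[0,0,0],[0,0.262,0],1],[[0,0,0],[0,0.262,0],1],[[0,0,0],[0,0.262,0],1],[[0,0,0],[0,0.262,0],1],[[0,0,0],[0,0.262,0],1]]}}

```text
clock: 10.6
tool_pos: [0.6124, 0.2885, 0.2164]
tool_rot: [-0.275, 0.65, 0.655, 0.27]
force: [-0.1, 1.1, -2.0]
finger_gap: 0.054
grasp_force: 30.0
```

```bash
python3 - <<'E'
from h import *
st(); a=np.radians(.6); F=frame(.6,45,[np.cos(a),np.sin(a),0])
plan([.6127,.3024,.17],F,True)
c,W=grab("scene")
c2,W2=grab("top")
P=W2[140:260,140:260].reshape(-1,3); P=P[(P[:,2]>.12)&(P[:,2]<.35)]; print(np.round(np.percentile(P,[1,50,99],axis=0),3))
save(cv2.resize(c[60:240,220:400],None,fx=3,fy=3),"s3.png")
E
```

```text
t 10.6 p [0.6124 0.2885 0.2164] q [ 0.12   0.361  1.927  0.974  1.026 -0.497] F [-0.1  1.1 -2. ] gap 0.054 gf 30.0 
 y [ 1.     0.011 -0.004] z [-0.01   0.711 -0.703]
turn [-0.006 -0.012 -0.006] rows>= 1.0
shift after [-0.115  0.002  0.308] in mm [-23.   0.  62.] rows>= 2.0
shift before [-0.117  0.004  0.308]
[[0.525 0.177 0.225]
 [0.611 0.225 0.3  ]
 [0.7   0.307 0.334]]
```

View pics/s3.png

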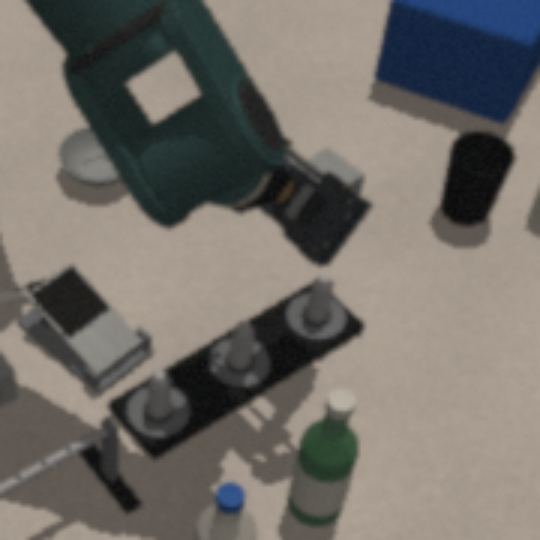

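Request:
{"op": "play_rows", "data": {"series": [[[-0.0575,0.001,0.154],[-0.006,-0.012,-0.006],1],[[-0.0575,0.001,0.154],[0,0,0],1],[[0,0,0],[0,0,0],1],[[0,0,0],[0,0,0],1]]}}

```text
clock: 11.1
tool_pos: [0.6121, 0.3164, 0.1564]
tool_rot: [-0.271, 0.65, 0.658, 0.266]
force: [0.2, -0.8, -0.8]
finger_gap: 0.0538
grasp_force: 30.0
```

```bash
python3 - <<'E'
from h import *
st()
plan([.6127,.3024,.17],None,True);plan([.6127,.3024,.070],None,True)
c2,W2=grab("top")
E
```

```text
t 11.1 p [0.6121 0.3164 0.1564] q [ 0.168  0.453  1.927  1.033  0.941 -0.563] F [ 0.2 -0.8 -0.8] gap 0.0538 gf 30.0 
 y [ 1.     0.013 -0.002] z [-0.011  0.702 -0.712]
turn [0. 0. 0.] rows>= 0.0
shift after [-0.002  0.002 -0.002] in mm [-0.  0. -0.] rows>= 1.0
shift before [-0.002  0.002 -0.002]
turn [0. 0. 0.] rows>= 0.0
shift after [-0.353  0.003  0.354] in mm [-71.   1.  71.] rows>= 3.0
shift before [-0.353  0.003  0.354]
```

Request:
{"op": "play_rows", "data": {"series": [[[-0.059,0,0.059],[0,0,0],1],[[-0.059,0,0.059],[0,0,0],1],[[-0.059,0,0.059],[0,0,0],1],[[-0.059,0,0.059],[0,0,0],1],[[-0.059,0,0.059],[0,0,0],1],[[-0.05,0,0.05],[0,0,0],1],[[0,0,0],[0,0,0],1],[[0,0,0],[0,0,0],1]]}}

```text
clock: 11.95
tool_pos: [0.6124, 0.3154, 0.0583]
tool_rot: [-0.271, 0.65, 0.658, 0.267]
force: [0.4, -0.3, -1.5]
finger_gap: 0.054
grasp_force: 30.0
```

```bash
python3 - <<'E'
from h import *
st()
plan([.6127,.3024,.068],None,True)
E
```

```text
t 11.9 p [0.6124 0.3154 0.0583] q [ 0.166  0.612  1.922  1.141  0.87  -0.738] F [ 0.4 -0.3 -1.5] gap 0.054 gf 30.0 
 y [ 1.     0.012 -0.002] z [-0.009  0.703 -0.711]
turn [0. 0. 0.] rows>= 0.0
shift after [-0.012  0.001  0.015] in mm [-2.  0.  3.] rows>= 1.0
shift before [-0.012  0.001  0.015]
```

Free on the peg so far. I'll lower it 3 mm and check for contact.

Request:
{"op": "play_rows", "data": {"series": [[[-0.006,0,0.007],[0,0,0],1],[[-0.006,0,0.007],[0,0,0],1],[[0,0,0],[0,0,0],1]]}}

```text
clock: 12.25
tool_pos: [0.6125, 0.3157, 0.0552]
tool_rot: [-0.271, 0.65, 0.658, 0.267]
force: [-0.3, 0.5, -1.3]
finger_gap: 0.0539
grasp_force: 30.0
```

Request:
{"op": "play_rows", "data": {"series": [[[-0.006,0,0.006],[0,0,0],1],[[0,0,0],[0,0,0],1]]}}

```text
clock: 12.45
tool_pos: [0.6128, 0.3158, 0.0545]
tool_rot: [-0.271, 0.65, 0.658, 0.268]
force: [-4.3, -5.1, 11.2]
finger_gap: 0.0537
grasp_force: 30.0
```

Request:
{"op": "play_rows", "data": {"series": [[[0,0,0],[0,0,0],0],[[0,0,0],[0,0,0],0],[[0,0,0],[0,0,0],0],[[0,0,0],[0,0,0],0],[[0,0,-0.1],[0,0,0],0],[[0,0,-0.2],[0,0,0],0],[[0,0,-0.2],[0,0,0],0],[[0,0,-0.2],[0,0,0],0],[[0,0,-0.2],[0,0,0],0],[[0,0,0],[0,0,0],0]]}}

```text
clock: 13.45
tool_pos: [0.6162, 0.1857, 0.1858]
tool_rot: [-0.268, 0.651, 0.657, 0.269]
force: [0.5, -0.3, -0.3]
finger_gap: 0.0916
grasp_force: 0.0
```

```bash
python3 - <<'E'
from h import *
import m
st()
a=np.radians(-6.4); F=frame(-6.4,45,[np.cos(a),np.sin(a),0]); t=F.apply([0,0,1]);print(t)
g=np.array([.4452,-.0885,.035]); plan(g-.15*t,F,True)
c,W=grab("top"); save(cv2.resize(c[120:270,140:390],None,fx=3,fy=3),"t4.png")
m.reg(150,150,190,206,.085,.13,"A placed",W); m.reg(260,215,298,253,.03,.08,"bB",W)
E
```

```text
t 13.4 p [0.6162 0.1857 0.1858] q [-0.043  0.394  1.946  0.92   1.08  -0.627] F [ 0.5 -0.3 -0.3] gap 0.0916 gf 0.0 
 y [1.    0.009 0.004] z [-0.003  0.703 -0.711]
[ 0.07882044  0.70270003 -0.70710678]
turn [-0.163  0.012  0.177] rows>= 1.0
shift after [-1.564 -0.697 -1.153] in mm [-313. -139. -231.] rows>= 10.0
shift before [-1.498 -0.924 -1.077]
A placed 277 ctr [613.  310.3] size [54.5 55.7] ang 1.4 med [0.6127 0.3089 0.1046] zmax 0.1155
bB 136 ctr [ 442.9 -108.3] size [53.9 34.4] ang 0.4 med [ 0.4463 -0.1114  0.0541] zmax 0.063
```

View pics/t4.png

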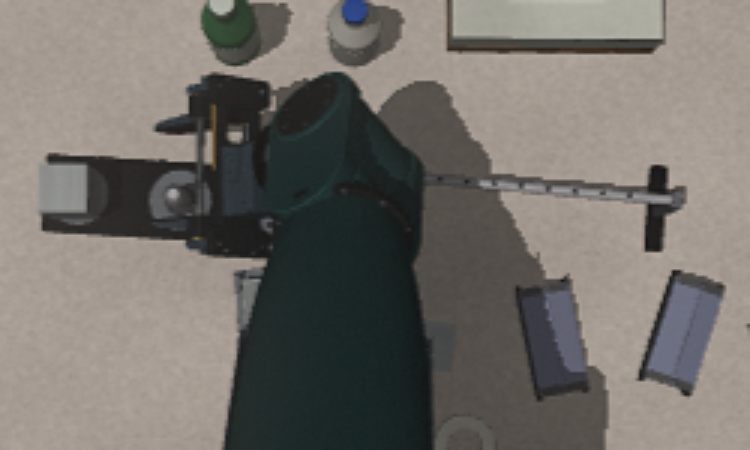

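Request:
{"op": "play_rows", "data": {"series": [[[0,0,0],[-0.16,0.012,0.177],0],[[-0.156,-0.07,-0.115],[0,0,0],0],[[-0.156,-0.07,-0.115],[0,0,0],0],[[-0.156,-0.07,-0.115],[0,0,0],0],[[-0.156,-0.07,-0.115],[0,0,0],0],[[-0.156,-0.07,-0.115],[0,0,0],0],[[-0.156,-0.07,-0.115],[0,0,0],0],[[-0.156,-0.07,-0.115],[0,0,0],0],[[-0.156,-0.07,-0.115],[0,0,0],0],[[-0.156,-0.07,-0.115],[0,0,0],0],[[-0.156,-0.07,-0.115],[0,0,0],0],[[0,0,0],[0,0,0],0]]}}

```text
clock: 14.7
tool_pos: [0.4318, -0.1796, 0.1232]
tool_rot: [-0.258, 0.689, 0.615, 0.283]
force: [0.4, -0.4, -0.1]
finger_gap: 0.0914
grasp_force: 0.0
```

```bash
python3 - <<'E'
from h import *
import m
st()
c,W=grab("top")
P=m.reg(255,210,305,256,.03,.065,"bB",W)
a=np.radians(-6.4); F=frame(-6.4,45,[np.cos(a),np.sin(a),0])
plan(np.array([.4452,-.0885,.035]),F,True)
c,W=grab("scene"); save(cv2.resize(c[60:260,150:350],None,fx=2.5,fy=2.5),"s5.png")
E
```

```text
t 14.7 p [ 0.4318 -0.1796  0.1232] q [-0.772  0.418  2.08   0.621  1.263 -1.043] F [ 0.4 -0.4 -0.1] gap 0.0914 gf 0.0 
 y [ 0.994 -0.11  -0.008] z [ 0.072  0.703 -0.707]
bB 426 ctr [446.  -80.9] size [90.6 53.5] ang 83.5 med [ 0.4459 -0.081   0.054 ] zmax 0.0638
turn [-0.014 -0.001 -0.01 ] rows>= 1.0
shift after [0.007 0.013 0.727] in mm [  1.   3. 145.] rows>= 4.0
shift before [0.006 0.018 0.727]
```

View pics/s5.png

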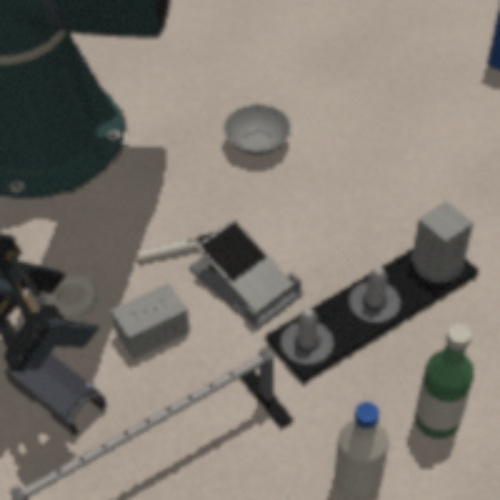

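Beaker A stands on the far peg (crop (443,240)). Beaker B is unmoved at (150,318), with the gripper behind its closed end. I'll grip it.

Request:
{"op": "play_rows", "data": {"series": [[[0.002,0.004,0.18],[-0.014,0,-0.01],0],[[0.002,0.004,0.18],[0,0,0],0],[[0.002,0.004,0.18],[0,0,0],0],[[0.002,0.004,0.18],[0,0,0],0],[[0,0,0],[0,0,0],0],[[0,0,0],[0,0,0],1],[[0,0,0],[0,0,0],1],[[0,0,0],[0,0,0],1],[[0,0,0],[0,0,0],1],[[0,0,0],[0,0,0],1],[[0,0,0],[0,0,0],1]]}}

```text
clock: 15.9
tool_pos: [0.4478, -0.0753, 0.0238]
tool_rot: [-0.255, 0.688, 0.617, 0.286]
force: [-1.1, -4.4, 6.4]
finger_gap: 0.0535
grasp_force: 30.0
```

```bash
python3 - <<'E'
from h import *
st(); s=monitor.get_obs(); g=np.array(s["tool_pos"])-.019*rot(s["tool_rot"]).apply([0,0,1]); print("g",g)
a=np.radians(-6.4); m=np.array([-np.sin(a),np.cos(a),0]); v=np.array([.446,-.0806,.027])-g; print("along",v@m,"v",v)
w=R.from_rotvec(-np.pi/2*np.array([np.cos(a),np.sin(a),0])).apply(v); G=np.array([.602,.071,.060])-w; print("final centre rel",w,"final grasp",G)
plan(g+[0,0,.17],None,True); plan([G[0],G[1],.24],None,True)
E
```

```text
t 15.9 p [ 0.4478 -0.0753  0.0238] q [-0.601  0.566  2.16   0.814  1.033 -1.146] F [-1.1 -4.4  6.4] gap 0.0535 gf 30.0 
 y [ 0.994 -0.109  0.002] z [ 0.079  0.703 -0.707]
g [ 0.44625754 -0.08865927  0.03724401]
along 0.007980332547742965 v [-0.00025754  0.00805927 -0.01024401]
final centre rel [-0.00228899 -0.0100515  -0.00798033] final grasp [0.60428899 0.0810515  0.06798033]
turn [0. 0. 0.] rows>= 0.0
shift after [ 0.601  0.002 -0.601] in mm [ 120.    0. -120.] rows>= 4.0
shift before [ 0.601  0.002 -0.601]
turn [0. 0. 0.] rows>= 0.0
shift after [ 1.373  0.695 -0.058] in mm [275. 139. -12.] rows>= 8.0
shift before [ 1.373  0.695 -0.058]
```

Request:
{"op": "play_rows", "data": {"series": [[[0.15,0,-0.15],[0,0,0],1],[[0.15,0,-0.15],[0,0,0],1],[[0.15,0,-0.15],[0,0,0],1],[[0.15,0,-0.15],[0,0,0],1],[[0.129,0.116,0.09],[0,0,0],1],[[0.129,0.116,0.09],[0,0,0],1],[[0.129,0.116,0.09],[0,0,0],1],[[0.129,0.116,0.09],[0,0,0],1],[[0.129,0.116,0.09],[0,0,0],1],[[0.129,0.116,0.09],[0,0,0],1],[[0,0,0],[0,0,0],1]]}}

```text
clock: 17.0
tool_pos: [0.6079, 0.0972, 0.2273]
tool_rot: [-0.255, 0.687, 0.618, 0.286]
force: [-0.4, -0.5, -1.2]
finger_gap: 0.0539
grasp_force: 30.0
```

Request:
{"op": "play_rows", "data": {"series": [[[0,0,0],[0,-0.262,0],1],[[0,0,0],[0,-0.262,0],1],[[0,0,0],[0,-0.262,0],1],[[0,0,0],[0,-0.262,0],1],[[0,0,0],[0,-0.262,0],1],[[0,0,0],[0,-0.262,0],1],[[0,0,0],[0,-0.262,0],1],[[0,0,0],[0,-0.262,0],1],[[0,0,0],[0,-0.262,0],1],[[0,0,0],[0,-0.262,0],1],[[0,0,0],[0,-0.262,0],1],[[0,0,0],[0,-0.262,0],1]]}}

```text
clock: 18.2
tool_pos: [0.6058, 0.0944, 0.2269]
tool_rot: [0.258, 0.687, 0.615, -0.286]
force: [0.6, -0.7, -2.1]
finger_gap: 0.0539
grasp_force: 30.0
```

```bash
python3 - <<'E'
from h import *
st(); a=np.radians(-6.4); F=frame(-6.4,-45,[np.cos(a),np.sin(a),0])
plan([.6043,.0811,.17],F,True)
E
```

```text
t 18.2 p [0.6058 0.0944 0.2269] q [ 0.393  0.439  1.788 -0.685  1.412  0.792] F [ 0.6 -0.7 -2.1] gap 0.0539 gf 30.0 
 y [ 0.994 -0.109  0.002] z [-0.076 -0.708 -0.702]
turn [0.007 0.013 0.   ] rows>= 1.0
shift after [ 0.154 -0.     0.344] in mm [31. -0. 69.] rows>= 2.0
shift before [ 0.156 -0.001  0.343]
```

Request:
{"op": "play_rows", "data": {"series": [[[0.077,0,0.172],[0.007,0.013,0],1],[[0.077,0,0.172],[0,0,0],1],[[0,0,0],[0,0,0],1],[[0,0,0],[0,0,0],1]]}}

```text
clock: 18.6
tool_pos: [0.6028, 0.0677, 0.1565]
tool_rot: [0.253, 0.689, 0.616, -0.284]
force: [0.2, 0.7, -1.0]
finger_gap: 0.0537
grasp_force: 30.0
```

```bash
python3 - <<'E'
from h import *
st()
plan([.6043,.0811,.068],None,True)
E
```

```text
t 18.6 p [0.6028 0.0677 0.1565] q [ 0.354  0.513  1.829 -0.71   1.3    0.842] F [ 0.2  0.7 -1. ] gap 0.0537 gf 30.0 
 y [ 0.994 -0.112 -0.002] z [-0.08  -0.699 -0.71 ]
turn [0. 0. 0.] rows>= 0.0
shift after [0.359 0.001 0.362] in mm [72.  0. 72.] rows>= 3.0
shift before [0.359 0.001 0.362]
```

Request:
{"op": "play_rows", "data": {"series": [[[0.06,0,0.06],[0,0,0],1],[[0.06,0,0.06],[0,0,0],1],[[0.06,0,0.06],[0,0,0],1],[[0.06,0,0.06],[0,0,0],1],[[0.06,0,0.06],[0,0,0],1],[[0.047,0,0.047],[0,0,0],1],[[0,0,0],[0,0,0],1],[[0,0,0],[0,0,0],1]]}}

```text
clock: 19.4
tool_pos: [0.6029, 0.0687, 0.0576]
tool_rot: [0.253, 0.689, 0.617, -0.284]
force: [0.3, -0.2, -1.6]
finger_gap: 0.0541
grasp_force: 30.0
```

Request:
{"op": "play_rows", "data": {"series": [[[0.006,0,0.006],[0,0,0],1],[[0.006,0,0.006],[0,0,0],1],[[0,0,0],[0,0,0],1]]}}

```text
clock: 19.7
tool_pos: [0.603, 0.0688, 0.0547]
tool_rot: [0.253, 0.689, 0.617, -0.284]
force: [-0.4, -0.5, -1.0]
finger_gap: 0.054
grasp_force: 30.0
```

Request:
{"op": "play_rows", "data": {"series": [[[0.006,0,0.006],[0,0,0],1],[[0.003,0,0.003],[0,0,0],1],[[0,0,0],[0,0,0],1]]}}

```text
clock: 20.0
tool_pos: [0.6031, 0.0689, 0.0545]
tool_rot: [0.254, 0.689, 0.616, -0.285]
force: [-10.7, 6.7, 29.3]
finger_gap: 0.0544
grasp_force: 30.0
```

Request:
{"op": "play_rows", "data": {"series": [[[0,0,0],[0,0,0],0],[[0,0,0],[0,0,0],0],[[0,0,0],[0,0,0],0],[[0,0,0],[0,0,0],0],[[0,0,-0.1],[0,0,0],0],[[0,0,-0.2],[0,0,0],0],[[0,0,-0.2],[0,0,0],0],[[0,0,-0.2],[0,0,0],0],[[0,0,-0.2],[0,0,0],0],[[0,0,0],[0,0,0],0]]}}

```text
clock: 21.0
tool_pos: [0.6192, 0.1992, 0.1848]
tool_rot: [0.254, 0.69, 0.617, -0.28]
force: [-0.2, 0.1, 0.7]
finger_gap: 0.0913
grasp_force: 0.0
```

```bash
python3 - <<'E'
from h import *
import m
st()
plan(None,frame(0)); print('then')
plan([.4525,-.24,.2],frame(-78.7))
c,W=grab("scene"); save(cv2.resize(c[100:280,110:370],None,fx=3,fy=3),"s6.png")
c,W=grab("top"); m.reg(222,155,250,206,.085,.13,"B placed",W);m.reg(300,200,345,260,.02,.08,"g1",W); m.reg(350,205,388,256,.02,.08,"g2",W);m.reg(150,150,190,206,.085,.13,"A placed",W)
E
```

```text
t 21.0 p [0.6192 0.1992 0.1848] q [ 0.513  0.569  1.668 -0.613  1.448  0.874] F [-0.2  0.1  0.7] gap 0.0913 gf 0.0 
 y [ 0.994 -0.109  0.005] z [-0.073 -0.696 -0.714]
turn [-0.076  1.55  -0.21 ] rows>= 6.0
then
turn [0.985 1.329 2.391] rows>= 9.0
shift after [-1.248  1.99  -0.076] in mm [-250.  398.  -15.] rows>= 11.0
shift before [-1.679 -0.59   1.535]
B placed 277 ctr [603.3  72.2] size [54.3 54.2] ang 83.5 med [0.6023 0.0709 0.1047] zmax 0.1154
g1 651 ctr [ 452.6 -240.1] size [131.7  59.5] ang 10.9 med [ 0.451  -0.2375  0.0433] zmax 0.0596
g2 666 ctr [ 460.9 -388.9] size [ 60.8 130.4] ang 71.7 med [ 0.4608 -0.3856  0.0431] zmax 0.0626
A placed 25 ctr [615.4 285.8] size [ 5.4 43.7] ang 89.4 med [0.6141 0.2841 0.1014] zmax 0.1127
```

View pics/s6.png

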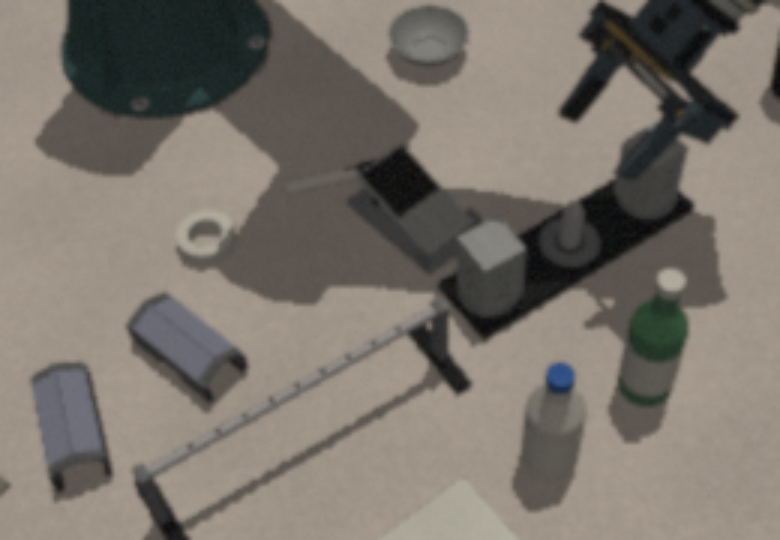

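Request:
{"op": "play_rows", "data": {"series": [[[0,0,-0.2],[0,0,0],0],[[0,0,0],[0.0895,0.121,0.2174],0],[[0,0,0],[0.0895,0.121,0.2174],0],[[0,0,0],[0.0895,0.121,0.2174],0],[[0,0,0],[0.0895,0.121,0.2174],0],[[0,0,0],[0.0895,0.121,0.2174],0],[[0,0,0],[0.0895,0.121,0.2174],0],[[0,0,0],[0.0895,0.121,0.2174],0],[[0,0,0],[0.0895,0.121,0.2174],0],[[0,0,0],[0.0895,0.121,0.2174],0],[[0,0,0],[0.0895,0.121,0.2174],0],[[0,0,0],[0.0895,0.121,0.2174],0]]}}

```text
clock: 22.3
tool_pos: [0.6197, 0.2215, 0.2073]
tool_rot: [0.001, 0.996, 0.094, -0.003]
force: [-0.4, -0.5, -0.1]
finger_gap: 0.0909
grasp_force: 0.0
```

```bash
python3 - <<'E'
from h import *
st()
plan([.4525,-.24,.12],frame(-78.9))
E
```

```text
t 22.3 p [0.6197 0.2215 0.2073] q [0.308 0.324 1.823 0.    0.999 1.69 ] F [-0.4 -0.5 -0.1] gap 0.0909 gf 0.0 
 y [ 0.188 -0.982  0.001] z [-0.005 -0.002 -1.   ]
turn [ 0.001  0.01  -0.01 ] rows>= 1.0
shift after [-1.264  2.103  0.436] in mm [-253.  421.   87.] rows>= 12.0
shift before [-1.252  2.109  0.444]
```

Request:
{"op": "play_rows", "data": {"series": [[[-0.105,0.175,0],[0,0.01,-0.01],0],[[-0.105,0.175,0],[0,0,0],0],[[-0.105,0.175,0],[0,0,0],0],[[-0.105,0.175,0],[0,0,0],0],[[-0.105,0.175,0],[0,0,0],0],[[-0.105,0.175,0],[0,0,0],0],[[-0.105,0.175,0],[0,0,0],0],[[-0.105,0.175,0],[0,0,0],0],[[-0.105,0.175,0],[0,0,0],0],[[-0.105,0.175,0],[0,0,0],0],[[-0.105,0.175,0],[0,0,0],0],[[-0.105,0.175,0],[0,0,0],0]]}}

```text
clock: 23.5
tool_pos: [0.4544, -0.2404, 0.2086]
tool_rot: [0.001, 0.995, 0.099, -0.001]
force: [0.8, 0.0, -0.3]
finger_gap: 0.0913
grasp_force: 0.0
```

Request:
{"op": "play_rows", "data": {"series": [[[0,0,0.15],[0,0,0],0],[[0,0,0.15],[0,0,0],0],[[0,0,0.1],[0,0,0],0],[[0,0,0],[0,0,0],0]]}}

```text
clock: 23.9
tool_pos: [0.4536, -0.2383, 0.1264]
tool_rot: [-0.001, 0.995, 0.099, -0.003]
force: [-0.7, -0.0, 0.8]
finger_gap: 0.0912
grasp_force: 0.0
```

```bash
python3 - <<'E'
from h import *
st()
plan([.4525,-.24,.010],frame(-78.9))
E
```

```text
t 23.9 p [ 0.4536 -0.2383  0.1264] q [-0.528  0.22   2.146 -0.003  0.78   0.846] F [-0.7 -0.   0.8] gap 0.0912 gf 0.0 
 y [ 0.197 -0.98  -0.002] z [-0.006  0.001 -1.   ]
turn [-0.004  0.011  0.01 ] rows>= 1.0
shift after [-0.007  0.007  0.582] in mm [ -1.   1. 116.] rows>= 3.0
shift before [-0.004  0.008  0.582]
```

Request:
{"op": "play_rows", "data": {"series": [[[0,0,0.15],[-0.004,0.011,0.01],0],[[-0.003,0.004,0.15],[0,0,0],0],[[-0.003,0.003,0.15],[0,0,0],0],[[0,0,0.12],[0,0,0],0],[[0,0,0],[0,0,0],0],[[0,0,0],[0,0,0],1],[[0,0,0],[0,0,0],1],[[0,0,0],[0,0,0],1],[[0,0,0],[0,0,0],1],[[0,0,0],[0,0,0],1],[[0,0,0],[0,0,0],1]], "squeeze": 20}}

```text
clock: 25.0
tool_pos: [0.4562, -0.2414, 0.0163]
tool_rot: [0.002, 0.995, 0.097, 0.003]
force: [-3.0, 1.3, 9.8]
finger_gap: 0.0576
grasp_force: 20.0
```

Request:
{"op": "play_rows", "data": {"series": [[[0,0,-0.1],[0,0,0],1],[[0,0,-0.2],[0,0,0],1],[[0,0,-0.2],[0,0,0],1],[[0,0,-0.2],[0,0,0],1],[[0,0,-0.2],[0,0,0],1],[[0,0,0],[0,0,0],1]]}}

```text
clock: 25.6
tool_pos: [0.4571, -0.242, 0.2008]
tool_rot: [0.004, 0.995, 0.097, 0.006]
force: [0.3, 0.0, -2.6]
finger_gap: 0.058
grasp_force: 20.0
```

```bash
python3 - <<'E'
from h import *
st()
m=np.array([.6188,-.191]); d=np.array([.0787,.9969])
for s in(.074,-.076): print(np.round(m+s*d,4))
p=m+.074*d
plan([p[0],p[1],.19],frame(-4.7))
E
```

```text
t 25.6 p [ 0.4571 -0.242   0.2008] q [-0.532  0.101  2.116 -0.     0.91   0.844] F [ 0.3  0.  -2.6] gap 0.058 gf 20.0 
 y [ 0.193 -0.981  0.01 ] z [ 0.012 -0.007 -1.   ]
[ 0.6246 -0.1172]
[ 0.6128 -0.2668]
turn [ 0.03  -0.006 -2.588] rows>= 10.0
shift after [0.69  0.784 0.054] in mm [138. 157.  11.] rows>= 5.0
shift before [ 0.942 -0.451  0.06 ]
```

Request:
{"op": "play_rows", "data": {"series": [[[0,0,0],[0.003,0,-0.259],1],[[0,0,0],[0.003,0,-0.259],1],[[0,0,0],[0.003,0,-0.259],1],[[0,0,0],[0.003,0,-0.259],1],[[0,0,0],[0.003,0,-0.259],1],[[0,0,0],[0.003,0,-0.259],1],[[0,0,0],[0.003,0,-0.259],1],[[0,0,0],[0.003,0,-0.259],1],[[0,0,0],[0.003,0,-0.259],1],[[0,0,0],[0.003,0,-0.259],1]]}}

```text
clock: 26.6
tool_pos: [0.4544, -0.2404, 0.1948]
tool_rot: [-0.004, 0.733, 0.68, 0.0]
force: [-0.6, 0.0, -1.2]
finger_gap: 0.058
grasp_force: 20.0
```

Request:
{"op": "play_rows", "data": {"series": [[[0.141,0.157,0],[0,0,0],1],[[0.141,0.157,0],[0,0,0],1],[[0.141,0.157,0],[0,0,0],1],[[0.141,0.157,0],[0,0,0],1],[[0.141,0.157,0],[0,0,0],1],[[0,0,0],[0,0,0],1],[[0,0,0],[0,0,0],1]]}}

```text
clock: 27.3
tool_pos: [0.6225, -0.1122, 0.1944]
tool_rot: [-0.004, 0.735, 0.678, -0.0]
force: [-0.4, -0.3, -1.8]
finger_gap: 0.058
grasp_force: 20.0
```

```bash
python3 - <<'E'
from h import *
st()
plan([.6249,-.1142,.08],frame(-4.7))
c,W=grab("top"); save(cv2.resize(c[140:270,230:400],None,fx=4,fy=4),"t7.png")
T=W.reshape(-1,3); m=(T[:,1]>-.34)&(T[:,1]<-.2)&(T[:,0]>.58)&(T[:,0]<.66)&(T[:,2]>.092)&(T[:,2]<.12); print(m.sum(),np.polyfit(T[m,1],T[m,0],1))
E
```

```text
t 27.3 p [ 0.6225 -0.1122  0.1944] q [-0.217  0.302  1.881  0.006  0.966 -0.141] F [-0.4 -0.3 -1.8] gap 0.058 gf 20.0 
 y [ 0.997 -0.08  -0.007] z [-0.006  0.006 -1.   ]
turn [-0.014 -0.011  0.004] rows>= 1.0
shift after [-0.009  0.013  0.572] in mm [ -2.   3. 114.] rows>= 3.0
shift before [-0.012  0.017  0.572]
128 [0.07740768 0.63348594]
```

View pics/t7.png

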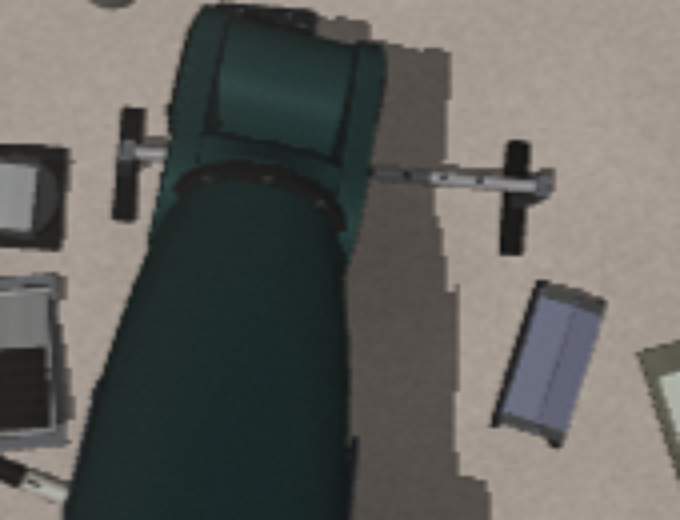

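The arm hides the near goggles in this view, but the bar and the second goggles at (550,365) are visible and the bar line is unchanged. I'll lower the goggles onto it.

Request:
{"op": "play_rows", "data": {"series": [[[-0.01,0.016,0],[-0.014,-0.011,0.004],1],[[0,0,0.1],[0,0,0],1],[[0,0,0.1],[0,0,0],1],[[0,0,0.1],[0,0,0],1],[[0,0,0.1],[0,0,0],1],[[0,0,0.1],[0,0,0],1],[[0,0,0.05],[0,0,0],1],[[0,0,0],[0,0,0],1],[[0,0,0],[0,0,0],1]]}}

```text
clock: 28.25
tool_pos: [0.6262, -0.1155, 0.0862]
tool_rot: [0.001, 0.736, 0.677, 0.001]
force: [1.1, -0.2, -1.6]
finger_gap: 0.0581
grasp_force: 20.0
```

Request:
{"op": "play_rows", "data": {"series": [[[0,0,0.012],[0,0,0],1],[[0,0,0.012],[0,0,0],1],[[0,0,0],[0,0,0],1]]}}

```text
clock: 28.55
tool_pos: [0.626, -0.1151, 0.0808]
tool_rot: [0.001, 0.736, 0.677, 0.001]
force: [-0.5, 0.2, -0.5]
finger_gap: 0.0581
grasp_force: 20.0
```

Request:
{"op": "play_rows", "data": {"series": [[[0,0,0.01],[0,0,0],1],[[0,0,0.01],[0,0,0],1],[[0,0,0],[0,0,0],1]]}}

```text
clock: 28.85
tool_pos: [0.6263, -0.1151, 0.077]
tool_rot: [0.001, 0.736, 0.677, 0.001]
force: [-1.6, 1.4, 4.6]
finger_gap: 0.058
grasp_force: 20.0
```

Request:
{"op": "play_rows", "data": {"series": [[[0,0,0.005],[0,0,0],1],[[0,0,0],[0,0,0],1]]}}

```text
clock: 29.05
tool_pos: [0.6264, -0.1151, 0.0769]
tool_rot: [0.001, 0.736, 0.677, 0.001]
force: [-7.7, 1.7, 18.2]
finger_gap: 0.0581
grasp_force: 20.0
```

Request:
{"op": "play_rows", "data": {"series": [[[0,0,0],[0,0,0],0],[[0,0,0],[0,0,0],0],[[0,0,0],[0,0,0],0],[[0,0,0],[0,0,0],0],[[0,0,-0.1],[0,0,0],0],[[0,0,-0.2],[0,0,0],0],[[0,0,-0.2],[0,0,0],0],[[0,0,-0.2],[0,0,0],0],[[0,0,0],[0,0,0],0]]}}

```text
clock: 29.95
tool_pos: [0.6284, -0.1157, 0.2213]
tool_rot: [0.004, 0.736, 0.677, 0.003]
force: [0.6, -0.2, -0.2]
finger_gap: 0.0908
grasp_force: 0.0
```

```bash
python3 - <<'E'
from h import *
import m
st()
plan([.461,-.3888,.2],frame(72))
plan([.461,-.3888,.2],frame(-108))
c,W=grab("scene"); save(cv2.resize(c[120:280,110:350],None,fx=3,fy=3),"s8.png")
c,W=grab("top"); m.reg(346,205,388,256,.02,.08,"g2",W)
E
```

```text
t 29.9 p [ 0.6284 -0.1157  0.2213] q [-0.219  0.273  1.864  0.     0.996 -0.136] F [ 0.6 -0.2 -0.2] gap 0.0908 gf 0.0 
 y [ 0.996 -0.083  0.009] z [ 0.009 -0.002 -1.   ]
turn [ 0.015  0.014 -2.68 ] rows>= 10.0
shift after [ 0.374 -1.557  0.107] in mm [  75. -311.   21.] rows>= 8.0
shift before [-1.43  -0.722  0.101]
turn [ 0.015 -0.016  3.603] rows>= 13.0
shift after [-0.374  1.557  0.107] in mm [-75. 311.  21.] rows>= 8.0
shift before [-1.43  -0.722  0.101]
g2 666 ctr [ 460.9 -388.6] size [ 60.5 131.6] ang 71.9 med [ 0.4609 -0.3851  0.0435] zmax 0.0613
```

View pics/s8.png

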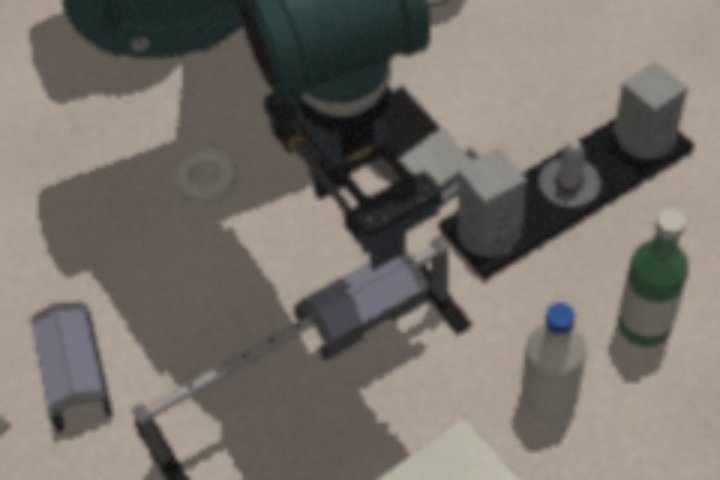

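Goggles 1 hang on the bar (crop (365,300)) and both beakers stand. Next, goggles 2.

Request:
{"op": "play_rows", "data": {"series": [[[0,0,0],[0.0015,0.0015,-0.268],0],[[0,0,0],[0.0015,0.0015,-0.268],0],[[0,0,0],[0.0015,0.0015,-0.268],0],[[0,0,0],[0.0015,0.0015,-0.268],0],[[0,0,0],[0.0015,0.0015,-0.268],0],[[0,0,0],[0.0015,0.0015,-0.268],0],[[0,0,0],[0.0015,0.0015,-0.268],0],[[0,0,0],[0.0015,0.0015,-0.268],0],[[0,0,0],[0.0015,0.0015,-0.268],0],[[0,0,0],[0.0015,0.0015,-0.268],0]]}}

```text
clock: 31.05
tool_pos: [0.6249, -0.1149, 0.2137]
tool_rot: [-0.006, 0.154, 0.988, 0.0]
force: [0.3, -0.4, -0.3]
finger_gap: 0.0911
grasp_force: 0.0
```

Request:
{"op": "play_rows", "data": {"series": [[[0.047,-0.195,0],[0,0,0],0],[[0.047,-0.195,0],[0,0,0],0],[[0.047,-0.195,0],[0,0,0],0],[[0.047,-0.195,0],[0,0,0],0],[[0.047,-0.195,0],[0,0,0],0],[[0.047,-0.195,0],[0,0,0],0],[[0.047,-0.195,0],[0,0,0],0],[[0.047,-0.195,0],[0,0,0],0],[[0,0,0.2],[0,0,0],0],[[0,0,0.2],[0,0,0],0],[[0,0,0],[0,0,0],0]]}}

```text
clock: 32.15
tool_pos: [0.4539, -0.3859, 0.1305]
tool_rot: [-0.008, 0.157, 0.988, 0.003]
force: [-0.3, 0.8, -0.6]
finger_gap: 0.0915
grasp_force: 0.0
```

```bash
python3 - <<'E'
from h import *
st()
plan([.461,-.3887,.012],frame(72))
E
```

```text
t 32.1 p [ 0.4539 -0.3859  0.1305] q [-0.742  0.338  1.974 -0.005  0.846 -1.995] F [-0.3  0.8 -0.6] gap 0.0915 gf 0.0 
 y [0.309 0.951 0.003] z [-0.015  0.009 -1.   ]
turn [ 0.007 -0.034 -0.001] rows>= 1.0
shift after [-0.038 -0.002  0.593] in mm [ -8.  -0. 119.] rows>= 3.0
shift before [-0.048 -0.004  0.592]
```

Request:
{"op": "play_rows", "data": {"series": [[[-0.038,-0.002,0],[0.007,-0.034,0],0],[[0,0,0.15],[0,0,0],0],[[0,0,0.15],[0,0,0],0],[[0,0,0.15],[0,0,0],0],[[0,0,0.12],[0,0,0],0],[[0,0,0],[0,0,0],0],[[0,0,0],[0,0,0],0]]}}

```text
clock: 32.85
tool_pos: [0.4663, -0.3926, 0.0241]
tool_rot: [0.005, 0.156, 0.988, -0.003]
force: [0.3, -0.5, 0.5]
finger_gap: 0.0913
grasp_force: 0.0
```

Request:
{"op": "play_rows", "data": {"series": [[[0,0,0],[0,0,0],1],[[0,0,0],[0,0,0],1],[[0,0,0],[0,0,0],1],[[0,0,0],[0,0,0],1],[[0,0,0],[0,0,0],1],[[0,0,0],[0,0,0],1]]}}

```text
clock: 33.45
tool_pos: [0.4653, -0.3921, 0.0228]
tool_rot: [0.004, 0.156, 0.988, -0.003]
force: [-0.6, 1.2, 7.2]
finger_gap: 0.0582
grasp_force: 20.0
```

Request:
{"op": "play_rows", "data": {"series": [[[0,0,-0.1],[0,0,0],1],[[0,0,-0.2],[0,0,0],1],[[0,0,-0.2],[0,0,0],1],[[0,0,-0.2],[0,0,0],1],[[0,0,-0.2],[0,0,0],1],[[0,0,0],[0,0,0],1]]}}

```text
clock: 34.05
tool_pos: [0.4658, -0.3925, 0.2079]
tool_rot: [0.007, 0.156, 0.988, -0.005]
force: [0.4, -0.4, -1.4]
finger_gap: 0.0578
grasp_force: 20.0
```

```bash
python3 - <<'E'
from h import *
st()
plan([.6125,-.268,.195],frame(-4.6))
E
```

```text
t 34.0 p [ 0.4658 -0.3925  0.2079] q [-0.738  0.239  1.935 -0.     0.95  -1.995] F [ 0.4 -0.4 -1.4] gap 0.0578 gf 20.0 
 y [ 0.309  0.951 -0.007] z [ 0.013 -0.012 -1.   ]
turn [0.009 0.037 2.674] rows>= 10.0
shift after [0.679 0.681 0.065] in mm [136. 136.  13.] rows>= 5.0
shift before [-0.504  0.819  0.067]
```

Request:
{"op": "play_rows", "data": {"series": [[[0,0,0],[0.001,0.004,0.267],1],[[0,0,0],[0.001,0.004,0.267],1],[[0,0,0],[0.001,0.004,0.267],1],[[0,0,0],[0.001,0.004,0.267],1],[[0,0,0],[0.001,0.004,0.267],1],[[0,0,0],[0.001,0.004,0.267],1],[[0,0,0],[0.001,0.004,0.267],1],[[0,0,0],[0.001,0.004,0.267],1],[[0,0,0],[0.001,0.004,0.267],1],[[0,0,0],[0.001,0.004,0.267],1]]}}

```text
clock: 35.05
tool_pos: [0.4635, -0.3904, 0.2014]
tool_rot: [-0.005, 0.736, 0.677, -0.001]
force: [0.6, 0.3, -1.1]
finger_gap: 0.0578
grasp_force: 20.0
```

Request:
{"op": "play_rows", "data": {"series": [[[0.131,0.136,0],[0,0,0],1],[[0.131,0.136,0],[0,0,0],1],[[0.131,0.136,0],[0,0,0],1],[[0.131,0.136,0],[0,0,0],1],[[0.131,0.136,0],[0,0,0],1],[[0,0,0],[0,0,0],1],[[0,0,0],[0,0,0],1]]}}

```text
clock: 35.75
tool_pos: [0.6096, -0.2701, 0.201]
tool_rot: [-0.005, 0.734, 0.679, -0.001]
force: [-0.4, -0.6, -1.3]
finger_gap: 0.0578
grasp_force: 20.0
```

```bash
python3 - <<'E'
from h import *
st()
plan([.6125,-.273,.083],frame(-4.6))
c,W=grab("scene"); save(cv2.resize(c[120:280,110:350],None,fx=3,fy=3),"s9.png")
E
```

```text
t 35.8 p [ 0.6096 -0.2701  0.201 ] q [-0.453  0.347  1.805  0.003  1.    -0.378] F [-0.4 -0.6 -1.3] gap 0.0578 gf 20.0 
 y [ 0.997 -0.077 -0.009] z [-0.008  0.007 -1.   ]
turn [-0.018 -0.012  0.007] rows>= 1.0
shift after [-0.013  0.016  0.59 ] in mm [ -3.   3. 118.] rows>= 3.0
shift before [-0.017  0.021  0.59 ]
```

View pics/s9.png

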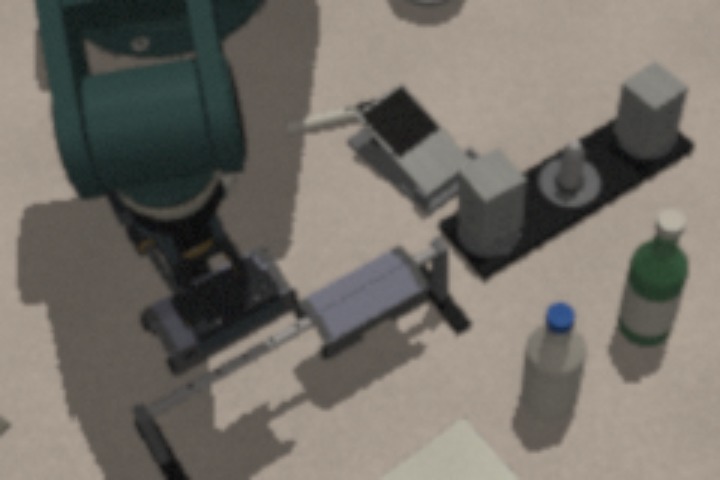

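Goggles 2 are held above the free half of the bar (crop (220,310)) with clearance to goggles 1. I'll lower them.

Request:
{"op": "play_rows", "data": {"series": [[[-0.013,0.017,0],[-0.018,-0.012,0.007],1],[[0,0,0.1],[0,0,0],1],[[0,0,0.1],[0,0,0],1],[[0,0,0.1],[0,0,0],1],[[0,0,0.1],[0,0,0],1],[[0,0,0.1],[0,0,0],1],[[0,0,0.06],[0,0,0],1],[[0,0,0],[0,0,0],1],[[0,0,0],[0,0,0],1]]}}

```text
clock: 36.7
tool_pos: [0.6131, -0.2742, 0.0906]
tool_rot: [0.001, 0.736, 0.677, 0.0]
force: [-0.2, 0.3, -1.3]
finger_gap: 0.058
grasp_force: 20.0
```

Request:
{"op": "play_rows", "data": {"series": [[[0,0,0.012],[0,0,0],1],[[0,0,0.01],[0,0,0],1],[[0,0,0],[0,0,0],1]]}}

```text
clock: 37.0
tool_pos: [0.6131, -0.2737, 0.0859]
tool_rot: [0.001, 0.735, 0.678, 0.0]
force: [-0.9, 0.5, -0.6]
finger_gap: 0.0579
grasp_force: 20.0
```

Request:
{"op": "play_rows", "data": {"series": [[[0,0,0.012],[0,0,0],1],[[0,0,0],[0,0,0],1],[[0,0,0.006],[0,0,0],1],[[0,0,0],[0,0,0],1]]}}

```text
clock: 37.4
tool_pos: [0.6135, -0.2739, 0.0833]
tool_rot: [0.001, 0.735, 0.678, 0.0]
force: [-6.0, 2.4, 15.6]
finger_gap: 0.0576
grasp_force: 20.0
```

Contact at the predicted height. I'll release, rise, and head for the treadle.

Request:
{"op": "play_rows", "data": {"series": [[[0,0,0],[0,0,0],0],[[0,0,0],[0,0,0],0],[[0,0,0],[0,0,0],0],[[0,0,0],[0,0,0],0],[[0,0,-0.1],[0,0,0],0],[[0,0,-0.2],[0,0,0],0],[[0,0,-0.2],[0,0,0],0],[[0,0,-0.2],[0,0,0],0],[[0,0,0],[0,0,0],1]]}}

```text
clock: 38.3
tool_pos: [0.6154, -0.2748, 0.228]
tool_rot: [0.004, 0.735, 0.678, 0.002]
force: [0.5, -0.5, -0.5]
finger_gap: 0.086
grasp_force: 0.0
```

```bash
python3 - <<'E'
from h import *
st()
plan([.442,.0763,.2],frame(0)); plan([.442,.0763,.07],frame(0))
E
```

```text
t 38.3 p [ 0.6154 -0.2748  0.228 ] q [-0.455  0.32   1.788  0.     1.025 -0.373] F [ 0.5 -0.5 -0.5] gap 0.086 gf 0.0 
 y [ 0.997 -0.082  0.009] z [ 0.009 -0.004 -1.   ]
turn [ 0.018  0.007 -0.163] rows>= 1.0
shift after [ 1.755 -0.867  0.14 ] in mm [ 351. -173.   28.] rows>= 9.0
shift before [ 1.679 -1.008  0.126]
turn [ 0.018  0.007 -0.163] rows>= 1.0
shift after [ 1.755 -0.867  0.79 ] in mm [ 351. -173.  158.] rows>= 10.0
shift before [ 1.682 -1.014  0.775]
```

Request:
{"op": "play_rows", "data": {"series": [[[0,0,0],[0.018,0.007,-0.163],1],[[0.176,-0.087,0.01],[0,0,0],1],[[0.176,-0.087,0.01],[0,0,0],1],[[0.176,-0.087,0.01],[0,0,0],1],[[0.176,-0.087,0.01],[0,0,0],1],[[0.176,-0.087,0.01],[0,0,0],1],[[0.176,-0.087,0.01],[0,0,0],1],[[0.176,-0.087,0.01],[0,0,0],1],[[0.176,-0.087,0.01],[0,0,0],1],[[0.176,-0.087,0.01],[0,0,0],1],[[0.176,-0.087,0.01],[0,0,0],1],[[0,0,0],[0,0,0],1]]}}

```text
clock: 39.5
tool_pos: [0.4366, 0.081, 0.2038]
tool_rot: [-0.004, 0.706, 0.708, -0.002]
force: [0.2, -0.5, 0.4]
finger_gap: 0.0007
grasp_force: 0.0
```

```bash
python3 - <<'E'
from h import *
import m
st()
plan([.442,.0763,.032],frame(0))
c,W=grab("scene"); save(cv2.resize(c[120:280,110:350],None,fx=3,fy=3),"s10.png")
c,W=grab("top"); 
m.reg(222,155,250,206,.085,.13,"B",W);m.reg(150,150,190,206,.085,.13,"A",W)
T=W.reshape(-1,3)
for n,lo,hi in(("G1",-.189,-.03),("G2",-.35,-.193)):
    k=(T[:,1]>lo)&(T[:,1]<hi)&(T[:,0]>.56)&(T[:,0]<.68)&(T[:,2]>.075)&(T[:,2]<.14); P=T[k]; q=P[abs(P[:,0]-(.6335+.0785*P[:,1]))>.012]
    print(n,cv2.minAreaRect((q[:,:2]*1000).astype(np.float32)),np.round(np.percentile(P[:,2],[50,95,99]),3))
E
```

```text
t 39.5 p [0.4366 0.081  0.2038] q [ 0.128 -0.022  2.238  0.006  0.934  0.122] F [ 0.2 -0.5  0.4] gap 0.0007 gf 0.0 
 y [ 1.     0.003 -0.009] z [-0.009  0.004 -1.   ]
turn [-0.018 -0.007  0.006] rows>= 1.0
shift after [-0.023  0.027  0.859] in mm [ -5.   5. 172.] rows>= 4.0
shift before [-0.027  0.035  0.858]
B 276 ctr [593.8  80.4] size [54.  54.5] ang 83.9 med [0.5927 0.0805 0.105 ] zmax 0.1153
A 276 ctr [613.2 310.2] size [53.9 54.6] ang 1.8 med [0.6131 0.3092 0.1044] zmax 0.1134
G1 ((624.3458251953125, -118.57887268066406), (131.73880004882812, 60.30591583251953), 85.28022003173828) [0.104 0.113 0.116]
G2 ((610.9200439453125, -267.7133483886719), (133.335693359375, 61.94427490234375), 85.14797973632812) [0.104 0.112 0.116]
```

View pics/s10.png

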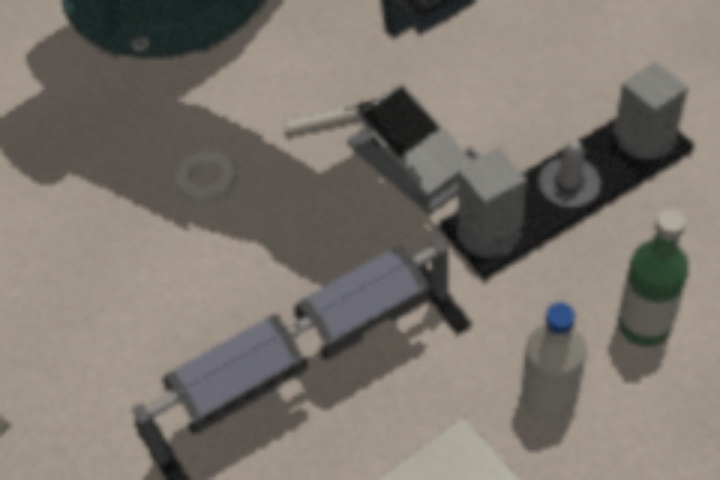

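All loaded. Both goggles hang on the bar, and the beakers stand upright over their pegs. B has shifted about 12 mm on its peg, still within tolerance. Now the second press.

Request:
{"op": "play_rows", "data": {"series": [[[-0.023,0.027,0.15],[-0.018,-0.007,0.006],1],[[0,0,0.2],[0,0,0],1],[[0,0,0.2],[0,0,0],1],[[0,0,0.1],[0,0,0],1],[[0,0,0.06],[0,0,0],1],[[0,0,0.06],[0,0,0],1],[[0,0,0.06],[0,0,0],1],[[0,0,0.03],[0,0,0],1],[[0,0,0],[0,0,0],1],[[0,0,0],[0,0,0],1]]}}

```text
clock: 40.6
tool_pos: [0.4442, 0.0735, 0.0328]
tool_rot: [0.0, 0.708, 0.706, 0.0]
force: [-7.0, -1.7, 10.2]
finger_gap: 0.0008
grasp_force: 5.1
```

Request:
{"op": "play_rows", "data": {"series": [[[0,0,0.012],[0,0,0],1],[[0,0,0.012],[0,0,0],1],[[0,0,0.004],[0,0,0],1],[[0,0,0],[0,0,0],1]]}}

```text
clock: 41.0
tool_pos: [0.444, 0.0736, 0.0279]
tool_rot: [0.0, 0.708, 0.706, -0.0]
force: [-14.0, -2.1, 31.0]
finger_gap: 0.0007
grasp_force: 15.5
```

Request:
{"op": "play_rows", "data": {"series": [[[0,0,0.003],[0,0,0],1],[[0,0,0],[0,0,0],1],[[0,0,0],[0,0,0],1]]}}

```text
clock: 41.3
tool_pos: [0.444, 0.0736, 0.0277]
tool_rot: [0.0, 0.708, 0.706, -0.0]
force: [-17.8, -2.8, 44.5]
finger_gap: 0.0006
grasp_force: 22.1
```

On the stop. I'll hold, then let it up.

Request:
{"op": "play_rows", "data": {"series": [[[0,0,0],[0,0,0],1],[[0,0,0],[0,0,0],1],[[0,0,0],[0,0,0],1],[[0,0,0],[0,0,0],1],[[0,0,0],[0,0,0],1],[[0,0,0],[0,0,0],1],[[0,0,0],[0,0,0],1],[[0,0,0],[0,0,0],1],[[0,0,0],[0,0,0],1],[[0,0,0],[0,0,0],1],[[0,0,0],[0,0,0],1],[[0,0,0],[0,0,0],1]]}}

```text
clock: 42.5
tool_pos: [0.444, 0.0736, 0.0277]
tool_rot: [0.0, 0.708, 0.706, -0.0]
force: [-17.4, -3.6, 44.5]
finger_gap: 0.0005
grasp_force: 22.1
```

Request:
{"op": "play_rows", "data": {"series": [[[0,0,-0.1],[0,0,0],1],[[0,0,-0.1],[0,0,0],1],[[0,0,-0.2],[0,0,0],1],[[0,0,-0.2],[0,0,0],1],[[0,0,-0.2],[0,0,0],1],[[0,0,-0.1],[0,0,0],1],[[0,0,0],[0,0,0],1],[[0,0,0],[0,0,0],1]]}}

```text
clock: 43.3
tool_pos: [0.4443, 0.0738, 0.2066]
tool_rot: [0.001, 0.708, 0.706, 0.001]
force: [0.4, 0.5, -0.2]
finger_gap: 0.0006
grasp_force: 0.0
```

```bash
python3 - <<'E'
from h import *
import m
st()
c,W=grab("top")
m.reg(222,155,250,206,.085,.13,"B",W);m.reg(150,150,190,206,.085,.13,"A",W)
T=W.reshape(-1,3)
for n,lo,hi in(("G1",-.189,-.03),("G2",-.35,-.193)):
    k=(T[:,1]>lo)&(T[:,1]<hi)&(T[:,0]>.56)&(T[:,0]<.68)&(T[:,2]>.075)&(T[:,2]<.14); P=T[k]; q=P[abs(P[:,0]-(.6335+.0785*P[:,1]))>.012]
    print(n,cv2.minAreaRect((q[:,:2]*1000).astype(np.float32)))
c,S=grab("scene"); S=S.reshape(-1,3)
k=(abs(S[:,0]-.42)<.01)&(abs(S[:,1]-.074)<.02)&(S[:,2]<.09); print("pad z at x=.42",np.median(S[k,2]),k.sum())
E
```

```text
t 43.3 p [0.4443 0.0738 0.2066] q [ 1.13e-01 -2.00e-02  2.23e+00 -1.00e-03  9.28e-01  1.17e-01] F [ 0.4  0.5 -0.2] gap 0.0006 gf 0.0 
 y [ 1.    -0.003  0.003] z [ 0.003 -0.    -1.   ]
B 278 ctr [593.8  80.6] size [54.4 54.3] ang 84.6 med [0.5926 0.0805 0.1048] zmax 0.116
A 273 ctr [612.7 309.5] size [54.3 55.2] ang 2.8 med [0.6127 0.3089 0.105 ] zmax 0.1185
G1 ((624.578369140625, -118.64386749267578), (131.63226318359375, 60.67057418823242), 85.42759704589844)
G2 ((611.3338623046875, -266.37109375), (131.49485778808594, 62.53325653076172), 85.31036376953125)
pad z at x=.42 0.05798514078811128 60
```

The treadle is up, everything is in place and the robot is clear. I'll hand in.

```bash
python3 -c "
from plant import workorder
print(workorder.job_done())"
```

```text
the job is handed in; nothing more can be done
None
```

The job is handed in and no verdict came back: both beakers stand upside down over pegs, both goggles hang along the bar, the treadle was pressed before and after loading and is up again, and the robot is clear; one beaker shifted about 12 mm on its peg, by my measurement within the 24 mm limit.

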